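Hang a flat sieve screen on the drying pin by its side slot

TASK

Take the flat sieve screen out of the wash block and hang it up to dry: slide the side slot of its strap sideways over the headed pin of the drying stand, find by feel where the pin lies under the notch in the slot's upper edge, lower it gently so that the pin sits fully home in the notch, and let go so that the screen hangs straight down. Keep the screen upright all the while, never force it against the stand or let the pin push it askew, and leave the tray, mortar and small sieve where they are.

Things in the scene. Friction and masses are not known exactly. Their poses are not given: they have to be found in the camera images.
- screen_grip (a point): Grip point of the flat sieve screen, an upright 6 mm steel plate (x across its thickness, y along width, z up), about 250 g: mesh frame 80 wide, 90 high, with a strap 56 wide (y -28 to +28) rising above it to 195 above the bottom edge. This point: 175 above the bottom edge, mid width and thickness; strap solid from 44 below it to 20 above. Stands loose in the block's groove.
- screen_seat (a point): Where the pin's centre line lies in the screen when fully hung: 47.5 mm straight below screen_grip, same axes. It lies in a notch 12 mm wide (y -6 to +6) cut upwards into the upper edge of the slot; the notch's top is 3.5 mm above this point, the slot's upper edge beside it 5.5 mm below this point, the slot's lower edge 19.5 mm below. The slot's blind end is at y = -16.
- pin_mark (a point): Middle of the adjusting slot in the front face of the drying stand, at pin height, 160 mm above the table. Axes: x out of the face, away from the robot; y left, z up. The level pin, 7 mm diameter, sticks out 34 mm to +x, then ends in a head of 20 mm diameter, 5 mm thick. It is clamped fast up to 14 mm to either side (y) of this mark, not measured: find it by feel. Its height is the mark's.
- stand: Drying stand, fixed: alloy plate 64 mm wide, 12 thick, its top 10 mm above the pin's centre, on a dark base 150 mm wide, 12 high, from 25 mm beyond the face (+x) to 95 mm on the robot's side. Origin on the table below pin_mark; same axes. The screen hangs anywhere between face and head. Force between screen and stand with pin: below 15 N; while held against it the screen tilts at most 6 degrees.
- block: White wash block, fixed, 90 x 110 mm, 35 mm high, with a groove along its y axis, 8.5 mm wide, 25 mm deep, open at both ends, in which the screen stands. Origin at the middle of its underside.
- tray: Bystander: empty white sample tray, 110 x 150 x 30 mm, origin at the middle of its underside.
- mortar: Bystander: white mortar bowl, 90 mm wide, 55 mm high, origin at the middle of its underside.
- sieve: Bystander: small brass sieve ring, 76 mm wide, 35 mm high, origin at the middle of its underside.
- screen_mouth (a point): Middle of the mouth of the strap's side slot, on the strap's +y edge: 28 mm to +y and 12.5 mm below screen_seat, same axes. The slot is 14 mm high (7 above and below this point) and runs level from this open edge 44 mm to -y, past the notch, to its blind end (a flat upright wall).
Things that resemble listed ones, but are neither listed nor needed, are in the scene too. Of the things like the part that bears screen_grip, leave any that is turquoise; of the rest the smaller one is meant. What is shaped like the block but pink is not meant.

How it is judged:
On the way, in this order (a step that is already met when the one before it is completed fails the run):
1. the screen is lifted clear of the wash block's groove (z of screen_seat in the frame of block above 0.165 m and contact force between screen and block below 0.01 N), for 0.1 s.
2. the slot has been slid well over the pin (y of screen_seat in the frame of pin_mark between -0.019 and 0.032 m and x of screen_seat in the frame of pin_mark between 0.002 and 0.033 m and z of screen_seat in the frame of pin_mark between -0.004 and 0.018 m), for 0.1 s.
At the end, for the whole second after the job is handed in: The screen hangs released on the stand's pin with the pin seated in the notch (seat point within 3 mm of the pin's height, within 19 mm of the mark sideways, between the face and the head), within 0.12 rad of plumb; tray, mortar and small sieve within 30 mm of where they were (z of screen_seat in the frame of pin_mark between -0.003 and 0.003 m and y of screen_seat in the frame of pin_mark between -0.019 and 0.019 m and x of screen_seat in the frame of pin_mark between 0.002 and 0.033 m and angle between screen_seat's own z axis and vertical below 0.12 rad and contact force between screen and stand above 0.5 N and distance of each of tray, mortar, sieve from where it was at the start of the episode below 0.03 m and contact force between screen and the fingers below 0.01 N); the robot touches nothing.
It fails at once if the screen is forced against the stand or its pin with more than 15 N (contact force between screen and stand above 15 N).
It fails at once if the held screen is pushed askew (over 0.105 rad from upright) against the stand or its pin (angle between screen_seat's own z axis and vertical above 0.105 rad and contact force between screen and stand above 0.5 N and contact force between screen and the fingers above 3 N).
It fails at once if a bystander is pushed more than 30 mm away (distance of any of tray, mortar, sieve from where it was at the start of the episode above 0.03 m).
It also fails if it takes over 58 s, if anything falls off the work surface, if the arm or the gripper's body presses on something with over 40 N, if the wrist force passes 120 N, or if a joint passes its speed limit or range.

ROBOT

A 6-joint arm with a two-finger parallel gripper is mounted at the origin on the work surface. World frame = base frame: x ahead of the robot, y to its left, z up, the work surface at z = 0. Lengths are in m, angles in rad, forces in N, time in s.
With the tool pointing down it reaches from about 0.3 to 0.75 m from the base axis. Payload 8.5 kg.
Tool frame: the origin (TCP) lies midway between the tips of the shut fingers; the grasp point (between the pads) lies 19 mm behind it; z points along the fingers, y is the direction in which the jaws open and shut (so a half turn about z gives the same grasp; the last joint's range is limited). The gripper opens to 88 mm and grips with 3 to 60 N. Pads are 18 mm wide; open, the fingers measure 123 mm over their backs; the gripper's body (75 mm by 187 mm) begins 45 mm behind the grasp point.
Start: joints at [-1.461, 0.381, 1.297, -0, 1.464, -0.215], TCP at [0.176, -0.521, 0.239] pointing down, gripper open.
Joint ranges: [-3.11, 3.11], [-0.89, 2.33], [0.22, 2.48], [-1.42, 4.56], [0.17, 2.85], [-2.88, 2.88]. Speed limits (rad/s): [2.39, 2.39, 3.14, 3.14, 3.14, 3.14].

INTERFACE

Orientations are given as a unit quaternion [w, x, y, z].
In Python, from workcell import * gives the robot as it stands. The module is installed in compiled form; this text tells all that it offers.
- The arm moves only by the tool carry_out, never from a script. Its argument "targets" is a list of rows, each an object of numbers: "gripper": the opening, from 0 (shut) to 1 (fully open); "tx", "ty", "tz": the shift along the tool's x, y, z in m; "twist": the turn about the tool's z in rad. In form: [{"gripper": .., "tx": .., "ty": .., "tz": .., "twist": ..}, ...]. A call has exactly 10 rows; each row shifts and turns the commanded pose from where the row before left it, along the tool's axes as they then stand; what a row does not reach is not made up. A row lasts 1/12 s, in which the tool goes at most 41.7 mm and 7.16 degrees, less where a joint would pass 70% of its speed; a pose out of reach is approached as far as the arm can. A call is refused whole if a number of a shift passes 0.0417 or a number of a turn 0.125, either way. A call with a gripper value outside its range is refused whole. The fingers move at their own pace and stop on an object; "newtons" is the grip in N (left out, the last holds). Time passes only in rows, so rows that do not move let the fingers close, or fill a call up. It gives the time, the measured TCP pose, the force and the opening at its end, in the units of the state.
- read_state(): the state, without advancing time (a new reading comes with each control period).
- grab_frame(name): name is "side" or "top" or "wrist"; returns a dict with "img" (400x640x3 uint8, red, green, blue), "depth" (400x640 float32, m along the optical axis (not along the pixel's ray), 0 where there is no reading), "fx", "fy", "cx", "cy" (pixels), "T" (4x4, takes a point from camera to world coordinates). Camera axes: x right, y up, looking along -z (the intrinsics and any distortion apply to the point x, -y, -z); pixel columns grow to the right and rows downward; lengths in m; the calibration is good to about 2 mm. The wrist camera is an equidistant fisheye: a pixel r from the principal point sees the ray r / f radians off the axis. A picture is of the moment at which its call begins.
- hand_in(): hands the job in, once; it reports no verdict.
The state is a dict: "time": time; "q": joint angles; "qd": joint speeds; "joint_efforts": joint torques, N m; "position": TCP position; "eef_rot": TCP orientation; "wrist_force": force on the tool from outside, world axes, zero at the start; "torque": the same for the moment, N m; "finger_gap": finger opening in m.
Only numpy, scipy, OpenCV 4.12 (cv2) and the standard library are available. Lean on these libraries where they do the work, as an engineer would, in place of code of your own. Each camera call takes 0.05 s, during which the arm holds its last target.

## Working session

There is one attempt and no reset: what is moved stays moved. The work goes in short steps, Python scripts to look and compute and a tool call to move; the robot and the scene stay as the last step left them, time stands still between calls to the robot, and variables do not carry over. Pictures are saved under pics/ and viewed, and the job is handed in when it is done.

Besides the shell and the picture viewer there is one more tool, called after "Request:" by a JSON object that holds its "name" and its "arguments". carry_out: Moves the arm, as the interface text tells. Its arguments: {"type":"object","properties":{"targets":{"type":"array","items":{"type":"object","properties":{"gripper":{"type":"number"},"tx":{"type":"number"},"ty":{"type":"number"},"tz":{"type":"number"},"twist":{"type":"number"}}}},"newtons":{"type":"number"}},"required":["targets"]}

```bash
mkdir -p pics
cat > h.py <<'E'
from workcell import *
import numpy as np, cv2
def snap(n,f):
    d=grab_frame(n); cv2.imwrite(f'pics/{f}.png',d['img'][:,:,::-1]); np.savez(f'{f}.npz',**{k:d[k] for k in d}); return d
def ld(f): return dict(np.load(f+'.npz'))
def pt(d,u,v,z=None):
    # pinhole: world from depth or onto plane z
    r=np.array([(u-d['cx'])/d['fx'],-(v-d['cy'])/d['fy'],-1.0]); T=d['T']
    if z is None:
        D=d['depth'][int(v),int(u)]; return (T@np.r_[r*D,1])[:3]
    w=T[:3,:3]@r; o=T[:3,3]; return o+w*(z-o[2])/w[2]
def cloud(d):
    v,u=np.mgrid[:400,:640]; D=d['depth']
    p=np.stack([(u-d['cx'])/d['fx']*D,-(v-d['cy'])/d['fy']*D,-D,np.ones_like(D)],-1)
    return (p@d['T'].T)[...,:3]
E
python3 - <<'E'
from h import *
s=read_state(); print({k:np.round(v,3) for k,v in s.items()})
for n in ('top','side','wrist'):
    d=snap(n,n+'0'); print(n,d['fx'],d['fy'],d['cx'],d['cy']); print(np.round(d['T'],3)); print([k for k in d])
E
```

```text
{'time': np.float64(0.0), 'q': array([-1.461,  0.381,  1.298, -0.   ,  1.464, -0.215]), 'qd': array([-0.002, -0.001,  0.   , -0.   , -0.   , -0.   ]), 'joint_efforts': array([ 3.0000e-03, -4.3793e+01, -2.2455e+01,  7.1000e-02,  3.5000e-02,
       -0.0000e+00]), 'position': array([ 0.175, -0.521,  0.238]), 'eef_rot': array([-0.001,  0.987,  0.162,  0.   ]), 'wrist_force': array([-0.62 ,  0.148, -0.117]), 'torque': array([-0.033,  0.024,  0.018]), 'finger_gap': np.float64(0.088)}
top 507.594984659942 507.594984659942 318.98397034881333 193.72229374140082
[[ 0.135  0.967 -0.217  0.243]
 [-0.991  0.132 -0.028  0.043]
 [ 0.002  0.219  0.976  1.313]
 [ 0.     0.     0.     1.   ]]
['img', 'depth', 'fx', 'fy', 'cx', 'cy', 'T']
side 466.26407209161613 466.26407209161613 316.1314567365926 199.84687661854352
[[-8.470e-01  3.740e-01 -3.780e-01  1.000e-03]
 [-5.320e-01 -5.970e-01  6.000e-01  8.380e-01]
 [-1.000e-03  7.100e-01  7.050e-01  1.026e+00]
 [ 0.000e+00  0.000e+00  0.000e+00  1.000e+00]]
['img', 'depth', 'fx', 'fy', 'cx', 'cy', 'T']
wrist 309.70691628693146 309.70691628693146 319.13092397088025 202.8827486872505
[[ 0.32   0.913  0.252  0.24 ]
 [-0.948  0.309  0.083 -0.5  ]
 [-0.002 -0.265  0.964  0.384]
 [ 0.     0.     0.     1.   ]]
['img', 'depth', 'fx', 'fy', 'cx', 'cy', 'T']
```

View pics/top0.png

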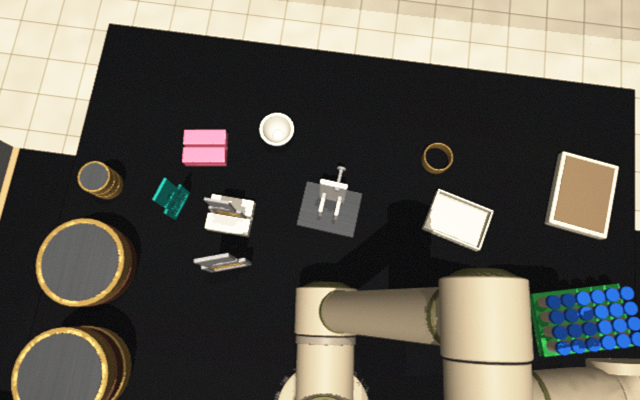

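View pics/side0.png

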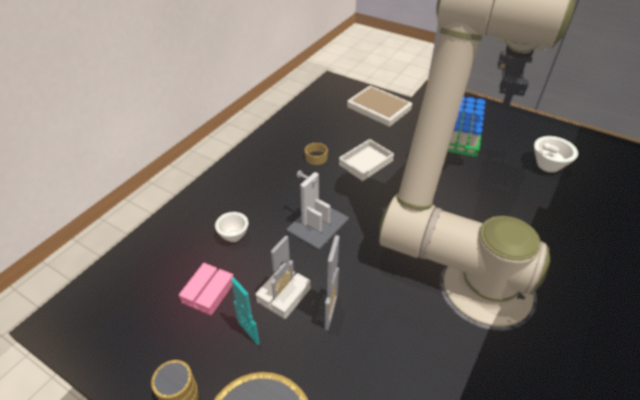

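View pics/wrist0.png

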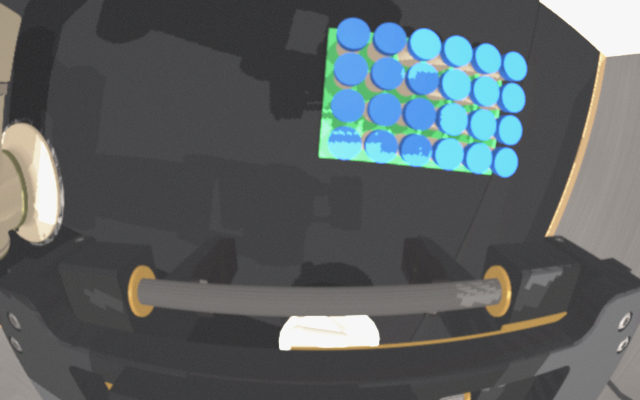

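Run:
```python
from h import *
a=cv2.imread('pics/top0.png'); b=cv2.imread('pics/side0.png')
A=cv2.resize(a[150:290,140:370],None,fx=3.4,fy=3.4,interpolation=cv2.INTER_CUBIC)
B=cv2.resize(b[160:340,220:360],None,fx=3.3,fy=3.3,interpolation=cv2.INTER_CUBIC)
cv2.imwrite('pics/cA.png',A);cv2.imwrite('pics/cB.png',B)
for n,pts in (('top0',[(230,197),(230,218),(222,262),(332,182),(341,167),(330,210),(277,128),(437,157),(459,220)]),('side0',[(283,245),(334,245),(312,182)])):
    d=ld(n)
    for u,v in pts: print(n,u,v,np.round(pt(d,u,v),3))
```

```text
top0 230 197 [0.489 0.307 0.029]
top0 230 218 [0.433 0.296 0.037]
top0 222 262 [0.313 0.271 0.164]
top0 332 182 [0.53  0.05  0.165]
top0 341 167 [0.568 0.033 0.169]
top0 330 210 [0.494 0.046 0.006]
top0 277 128 [0.698 0.217 0.012]
top0 437 157 [ 0.679 -0.221 -0.001]
top0 459 220 [ 0.514 -0.292  0.004]
side0 283 245 [0.435 0.293 0.192]
side0 334 245 [0.312 0.272 0.248]
side0 312 182 [0.513 0.046 0.159]
```

View pics/cA.png

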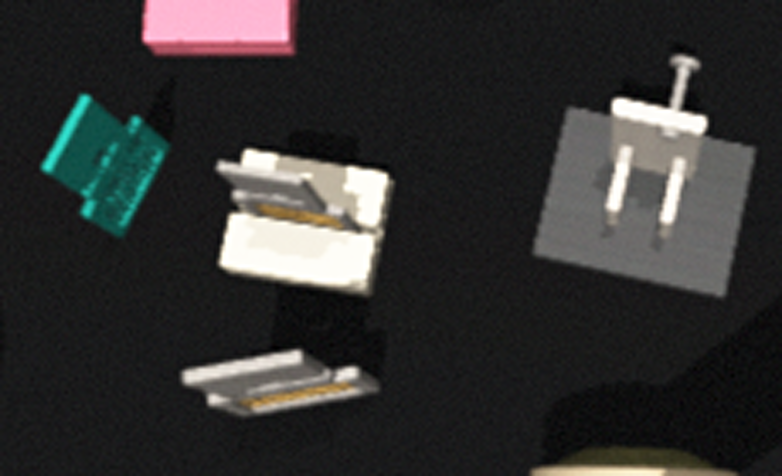

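View pics/cB.png

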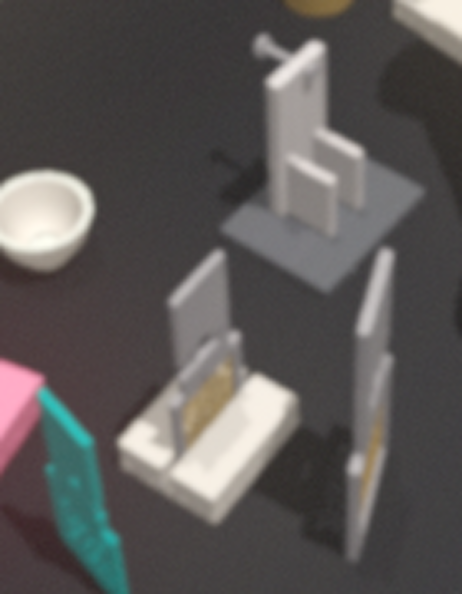

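```bash
python3 - <<'E'
from h import *
for n in ('top0','side0'):
    d=ld(n); P=cloud(d); D=d['depth']
    # screen
    m=(D>0)&(P[...,2]>0.05)&(P[...,2]<0.24)&(abs(P[...,0]-0.45)<0.06)&(abs(P[...,1]-0.3)<0.08)
    v,u=np.nonzero(m); q=P[m]; print(n,'screen',len(q),u.min(),u.max(),v.min(),v.max())
    if len(q)>20:
        c=q.mean(0); w=np.linalg.svd(q-c)[2][2]; print(c.round(4),'normal',w.round(3)); print('range',q.min(0).round(3),q.max(0).round(3))
    m=(D>0)&(P[...,2]>0.03)&(P[...,2]<0.24)&(abs(P[...,0]-0.53)<0.08)&(abs(P[...,1]-0.05)<0.09)
    v,u=np.nonzero(m); q=P[m]; print(n,'stand',len(q),u.min(),u.max(),v.min(),v.max(),q.min(0).round(3),q.max(0).round(3))
    t=q[q[:,2]>0.155]; print('top',len(t),t.min(0).round(3),t.max(0).round(3))
    # invalid depth near
for n,(r0,r1,c0,c1) in (('top0',(180,240,195,265)),('side0',(230,320,250,345)),('side0',(160,250,280,360))):
    a=cv2.imread(f'pics/{n}.png')[r0:r1,c0:c1]
    f=6
    D=ld(n)['depth'][r0:r1,c0:c1]; 
    cv2.imwrite(f'pics/z_{n}_{r0}.png',cv2.resize(a,None,fx=f,fy=f,interpolation=cv2.INTER_CUBIC))
    g=np.clip((D-D[D>0].min())/(D.max()-D[D>0].min())*255,0,255).astype(np.uint8)
    cv2.imwrite(f'pics/zd_{n}_{r0}.png',cv2.resize(cv2.applyColorMap(g,cv2.COLORMAP_JET),None,fx=f,fy=f,interpolation=cv2.INTER_NEAREST))
E
ls pics
```

```text
top0 screen 365 203 243 197 216
[0.4421 0.2992 0.1431] normal [-1.     0.022 -0.   ]
range [0.439 0.261 0.051] [0.448 0.341 0.209]
top0 stand 664 318 346 166 218 [0.47  0.015 0.031] [0.57  0.079 0.177]
top 254 [0.513 0.015 0.155] [0.57  0.079 0.177]
side0 screen 749 271 293 236 294
[0.4365 0.3036 0.1324] normal [-0.999  0.047 -0.006]
range [0.432 0.26  0.05 ] [0.444 0.342 0.207]
side0 stand 1008 297 330 170 226 [0.463 0.013 0.03 ] [0.565 0.081 0.174]
top 179 [0.506 0.014 0.155] [0.565 0.08  0.174]
cA.png
cB.png
side0.png
top0.png
wrist0.png
z_side0_160.png
z_side0_230.png
z_top0_180.png
zd_side0_160.png
zd_side0_230.png
zd_top0_180.png
```

View pics/z_side0_230.png

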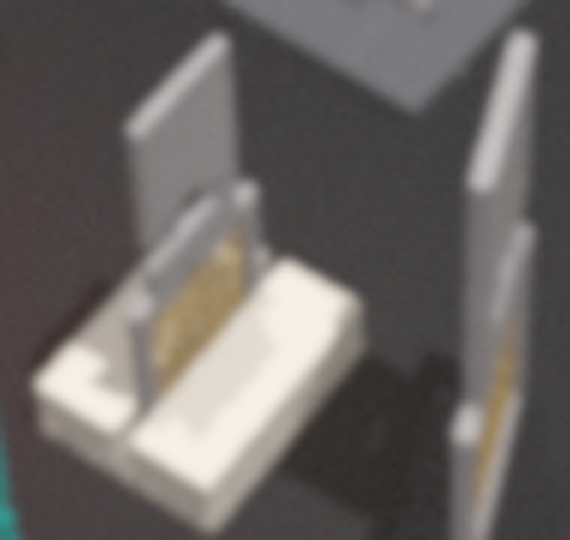

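View pics/zd_side0_230.png

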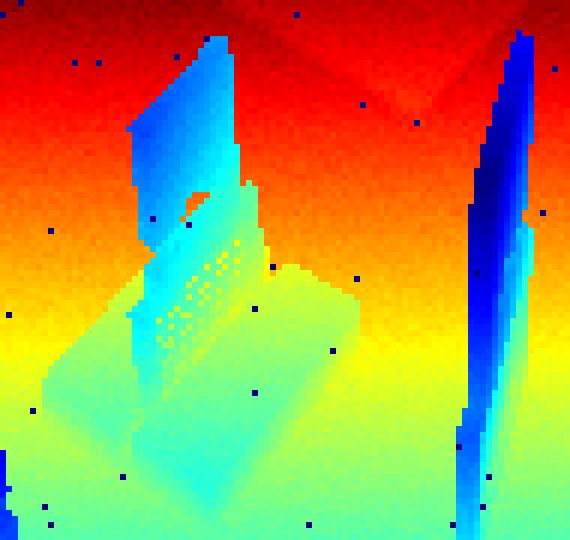

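View pics/z_top0_180.png

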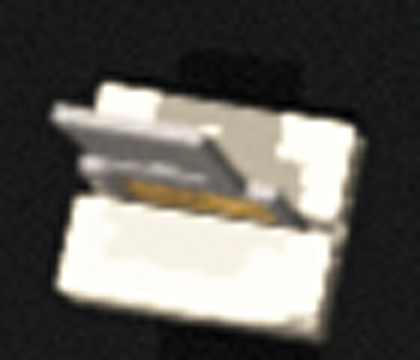

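Run:
```python
from h import *
def rect(q): 
    r=cv2.minAreaRect((q[:,:2]*1000).astype(np.float32)); return np.round(r[0],1),np.round(r[1],1),round(r[2],1)
for n in ('top0','side0'):
    d=ld(n); P=cloud(d); D=d['depth']; im=d['img'].astype(int)
    near=lambda x,y,r:(D>0)&(np.hypot(P[...,0]-x,P[...,1]-y)<r)
    wh=im.min(-1)>140
    q=P[near(.45,.3,.09)&(abs(P[...,2]-.035)<.012)]; print(n,'block top',rect(q))
    q=P[near(.45,.3,.09)&(P[...,2]>.19)&(P[...,2]<.23)]; print('strap top',rect(q),len(q), np.polyfit(q[:,1],q[:,0],1))
    q=P[near(.45,.3,.09)&(P[...,2]>.14)]; print('strap fit x(y,z)',np.linalg.lstsq(np.c_[q[:,1]-.3,q[:,2]-.2,np.ones(len(q))],q[:,0],rcond=None)[0].round(4))
    q=P[near(.52,.047,.045)&(P[...,2]>.16)&(P[...,0]<.529)]; print('plate top',rect(q),len(q))
    q=P[near(.55,.047,.05)&(P[...,2]>.14)&(P[...,0]>.533)]; print('pin',rect(q),q.mean(0).round(4),len(q), np.polyfit(q[:,0],q[:,1],1))
    h=q[q[:,0]>q[:,0].max()-.008]; print('head',h.mean(0).round(4),len(h))
    q=P[near(.49,.047,.12)&(abs(P[...,2]-.012)<.006)&(im.sum(-1)>200)]; print('base',rect(q),len(q))
    q=P[near(.53,.047,.05)&(P[...,2]>.05)&(P[...,2]<.165)&(P[...,0]<.53)];
```

```text
top0 block top (array([443.8, 301.9]), array([111.8,  91.1]), 87.8)
strap top (array([443.5, 301.4]), array([56.4,  7. ]), 87.9) 103 [0.02445446 0.43557907]
strap fit x(y,z) [0.0181 0.0409 0.4427]
plate top (array([520.8,  47.4]), array([16.2, 63.7]), 0.0) 141
pin (array([544.7,  45.1]), array([28.7, 58.9]), 46.3) [0.5549 0.0371 0.1642] 69 [-0.39998981  0.25903604]
head [0.5662 0.034  0.1657] 29
base (array([503.7,  48.3]), array([149.4, 133. ]), 85.5) 2026
side0 block top (array([438. , 302.1]), array([111.6,  92.8]), 87.7)
strap top (array([438. , 301.2]), array([57.5,  7.5]), 88.3) 112 [0.03685702 0.42572774]
strap fit x(y,z) [0.0553 0.027  0.4366]
plate top (array([517.2,  47.2]), array([66.8, 18.6]), 81.4) 111
pin (array([552. ,  31.3]), array([30.5, 20.6]), 13.9) [0.5548 0.0362 0.1608] 42 [-0.01578148  0.04495487]
head [0.5609 0.0365 0.161 ] 24
base (array([490.4,  51. ]), array([151.4, 122. ]), 85.1) 1028
```

View pics/z_side0_160.png

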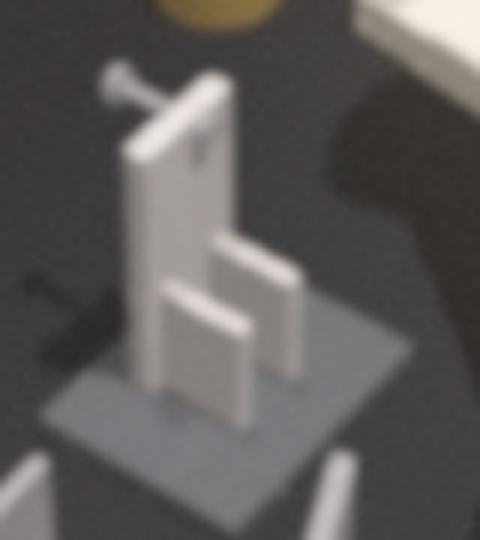

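Request:
{"name": "carry_out", "arguments": {"targets": [{"gripper": 1,"tz": -0.01,"twist": -0.121},{"gripper": 1,"tz": -0.01,"twist": -0.121},{"gripper": 1,"tz": -0.01,"twist": -0.121},{"gripper": 1,"tz": -0.01,"twist": -0.121},{"gripper": 1,"tz": -0.01,"twist": -0.121},{"gripper": 1,"tz": -0.01,"twist": -0.121},{"gripper": 1,"tz": -0.01,"twist": -0.121},{"gripper": 1,"tz": -0.01,"twist": -0.121},{"gripper": 1,"tz": -0.01,"twist": -0.121},{"gripper": 1,"tz": -0.01,"twist": -0.121}], "newtons": 30}}

```text
schema error: expected keys gripper, tx, ty, tz, twist
```

Request:
{"name": "carry_out", "arguments": {"targets": [{"gripper": 1,"tx": 0,"ty": 0,"tz": -0.01,"twist": -0.121},{"gripper": 1,"tx": 0,"ty": 0,"tz": -0.01,"twist": -0.121},{"gripper": 1,"tx": 0,"ty": 0,"tz": -0.01,"twist": -0.121},{"gripper": 1,"tx": 0,"ty": 0,"tz": -0.01,"twist": -0.121},{"gripper": 1,"tx": 0,"ty": 0,"tz": -0.01,"twist": -0.121},{"gripper": 1,"tx": 0,"ty": 0,"tz": -0.01,"twist": -0.121},{"gripper": 1,"tx": 0,"ty": 0,"tz": -0.01,"twist": -0.121},{"gripper": 1,"tx": 0,"ty": 0,"tz": -0.01,"twist": -0.121},{"gripper": 1,"tx": 0,"ty": 0,"tz": -0.01,"twist": -0.121},{"gripper": 1,"tx": 0,"ty": 0,"tz": -0.01,"twist": -0.121}], "newtons": 30}}

```text
time: 0.98
position: [0.1755, -0.5211, 0.339]
eef_rot: [-0.0, 0.718, 0.696, 0.0]
wrist_force: [-0.7, 0.1, -0.1]
finger_gap: 0.0885
```

Request:
{"name": "carry_out", "arguments": {"targets": [{"gripper": 1,"tx": 0.04,"ty": 0.012,"tz": 0,"twist": 0},{"gripper": 1,"tx": 0.04,"ty": 0.012,"tz": 0,"twist": 0},{"gripper": 1,"tx": 0.04,"ty": 0.012,"tz": 0,"twist": 0},{"gripper": 1,"tx": 0.04,"ty": 0.012,"tz": 0,"twist": 0},{"gripper": 1,"tx": 0.04,"ty": 0.012,"tz": 0,"twist": 0},{"gripper": 1,"tx": 0.04,"ty": 0.012,"tz": 0,"twist": 0},{"gripper": 1,"tx": 0.04,"ty": 0.012,"tz": 0,"twist": 0},{"gripper": 1,"tx": 0.04,"ty": 0.012,"tz": 0,"twist": 0},{"gripper": 1,"tx": 0.04,"ty": 0.012,"tz": 0,"twist": 0},{"gripper": 1,"tx": 0.04,"ty": 0.012,"tz": 0,"twist": 0}]}}

```text
time: 1.82
position: [0.3094, -0.1247, 0.3388]
eef_rot: [0.0, 0.72, 0.694, 0.0]
wrist_force: [1.1, -1.1, -0.4]
finger_gap: 0.0883
```

Request:
{"name": "carry_out", "arguments": {"targets": [{"gripper": 1,"tx": 0.04,"ty": 0.012,"tz": 0,"twist": 0},{"gripper": 1,"tx": 0.04,"ty": 0.012,"tz": 0,"twist": 0},{"gripper": 1,"tx": 0.04,"ty": 0.012,"tz": 0,"twist": 0},{"gripper": 1,"tx": 0.04,"ty": 0.012,"tz": 0,"twist": 0},{"gripper": 1,"tx": 0.04,"ty": 0.012,"tz": 0,"twist": 0},{"gripper": 1,"tx": 0.04,"ty": 0.012,"tz": 0,"twist": 0},{"gripper": 1,"tx": 0.04,"ty": 0.012,"tz": 0,"twist": 0},{"gripper": 1,"tx": 0.04,"ty": 0.012,"tz": 0,"twist": 0},{"gripper": 1,"tx": 0.04,"ty": 0.012,"tz": 0,"twist": 0},{"gripper": 1,"tx": 0,"ty": 0,"tz": 0,"twist": 0}]}}

```text
time: 2.65
position: [0.4309, 0.2335, 0.3374]
eef_rot: [-0.001, 0.718, 0.696, -0.0]
wrist_force: [-0.4, -0.8, -0.1]
finger_gap: 0.0882
```

Run:
```python
from h import *
d=snap('wrist','w1'); snap('side','s1'); s=read_state(); print(s['time'],s['position'],s['eef_rot'],s['q'].round(3),s['wrist_force'].round(2))
print(d['T'].round(3))
```

```text
2.75 [0.43000417 0.22939453 0.33794436] [-3.40005331e-04  7.18782331e-01  6.95234651e-01 -7.90465579e-04] [ 0.247  0.214  1.255 -0.     1.674  0.28 ] [-0.1  -0.13  0.18]
[[ 1.     0.028  0.01   0.434]
 [-0.03   0.964  0.263  0.301]
 [-0.003 -0.263  0.965  0.483]
 [ 0.     0.     0.     1.   ]]
```

View pics/w1.png

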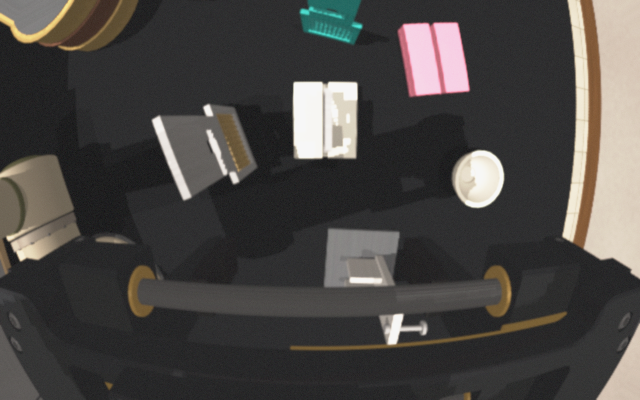

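View pics/s1.png

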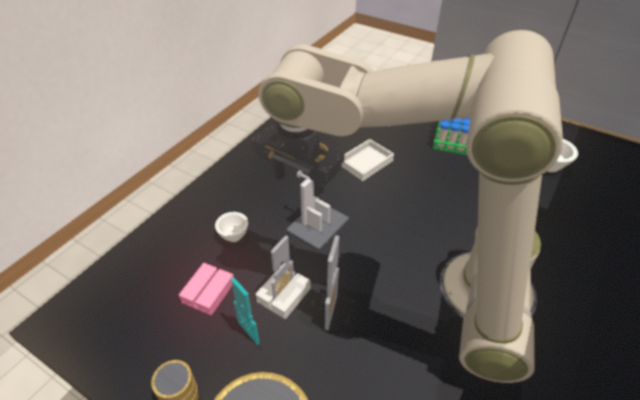

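```bash
cat >> h.py <<'E'
def wcloud(d):
    v,u=np.mgrid[:400,:640]; D=d['depth'].astype(float)
    a=u-d['cx']; b=v-d['cy']; r=np.hypot(a,b)+1e-9; th=r/d['fx']; k=np.tan(th)/r
    p=np.stack([a*k*D,-b*k*D,-D,np.ones_like(D)],-1)
    return (p@d['T'].T)[...,:3]
E
python3 - <<'E'
from h import *
d=ld('w1'); P=wcloud(d); D=d['depth']
near=lambda x,y,r:(D>0)&(np.hypot(P[...,0]-x,P[...,1]-y)<r)
def rect(q): 
    r=cv2.minAreaRect((q[:,:2]*1000).astype(np.float32)); return np.round(r[0],1),np.round(r[1],1),round(r[2],1)
q=P[near(.44,.3,.09)&(abs(P[...,2]-.035)<.01)]; print('block',rect(q))
m=near(.44,.3,.07)&(P[...,2]>.185)&(P[...,2]<.22); q=P[m]; print('strap top',len(q),rect(q),np.polyfit(q[:,1],q[:,0],1),q.mean(0),np.argwhere(m).min(0),np.argwhere(m).max(0))
m=near(.44,.3,.07)&(P[...,2]>.05); q=P[m]; print('all',len(q),q.min(0),q.max(0)); 
for z in np.arange(.05,.22,.01):
    s=q[abs(q[:,2]-z)<.005]; 
    if len(s): print(round(z,3),len(s),s.min(0)[:2].round(3),s.max(0)[:2].round(3))
q=P[near(.31,.27,.08)&(P[...,2]>.2)]; print('big',q.min(0),q.max(0))
q=P[near(.53,.047,.06)&(P[...,2]>.15)]; print('stand',q.min(0),q.max(0),len(q)); 
q2=P[near(.56,.04,.05)&(P[...,2]>.14)&(P[...,0]>.536)];print('pin',q2.mean(0).round(4),np.polyfit(q2[:,0],q2[:,1],1),q2.min(0).round(3),q2.max(0).round(3))
im=cv2.imread('pics/w1.png'); cv2.imwrite('pics/w1a.png',np.hstack([cv2.resize(im[70:170,280:370],None,fx=5,fy=5),cv2.resize(im[270:350,350:440],None,fx=4,fy=500/80)[:, :350]]))
E
```

```text
block (array([440.9, 302.3]), array([109.8,  90.5]), 88.3)
strap top 457 (array([440.9, 302. ]), array([56.1,  6.7]), 87.3) [0.04596217 0.42694031] [0.44080028 0.30155157 0.20338802] [ 88 324] [149 332]
all 35945 [0.37711722 0.23945039 0.06439499] [0.50079788 0.34234365 0.44519844]
0.06 3 [0.439 0.334] [0.439 0.341]
0.07 3 [0.439 0.335] [0.439 0.338]
0.09 8 [0.437 0.279] [0.437 0.287]
0.1 35 [0.436 0.261] [0.445 0.342]
0.17 7 [0.438 0.319] [0.438 0.329]
0.18 46 [0.437 0.297] [0.439 0.322]
0.19 48 [0.436 0.274] [0.438 0.297]
0.2 206 [0.436 0.274] [0.445 0.33 ]
0.21 203 [0.438 0.275] [0.445 0.33 ]
big [0.29608773 0.21975746 0.20001918] [0.38949192 0.31544017 0.44588565]
stand [0.50989979 0.01705184 0.15060785] [0.56791965 0.06751726 0.17143888] 597
pin [0.5562 0.0376 0.1627] [-0.00635342  0.04112027] [0.536 0.026 0.151] [0.568 0.045 0.171]
```

View pics/w1a.png

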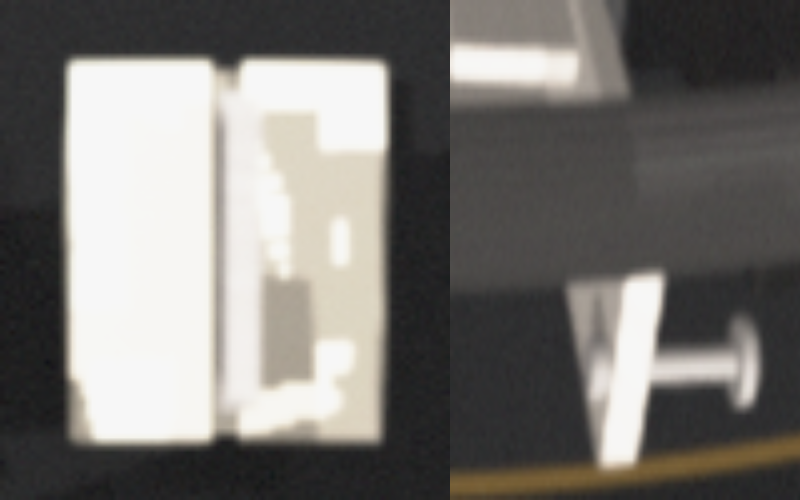

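Run:
```python
from h import *
for n,xc in (('side0',.437),('top0',.443)):
    d=ld(n); Ti=np.linalg.inv(d['T'])
    print(n)
    for zb in (.150,.140,.128,.124,.120,.116,.112,.105):   # height above bottom
        row=[]
        for y in np.arange(-.030,.031,.006):
            w=np.array([xc+.035*y+(-.003),.3015+y,.010+zb,1]); c=Ti@w
            u=d['cx']+d['fx']*c[0]/-c[2]; v=d['cy']-d['fy']*c[1]/-c[2]
            D=d['depth'][int(round(v)),int(round(u))]; row.append(int(round((D+c[2])*1000)))
        print(int(zb*1000),row)
```

```text
side0
150 [206, 5, 3, 3, -1, 3, 3, 8, 2, 8, 6]
140 [195, -1, 5, 3, 5, 3, 3, -1, 6, 3, 6]
128 [178, 2, 2, 3, 4, 178, 176, 3, 4, 3, 3]
124 [171, 0, 5, 7, 1, 169, 163, 2, 6, -1, 4]
120 [166, 5, 1, 10, 165, 20, 14, 19, 17, 17, 163]
116 [160, 5, 2, 11, 10, 10, -1117, 10, 15, 12, 12]
112 [157, 7, 4, 9, 2, 7, 7, 11, 12, 5, 7]
105 [145, 5, 0, 4, 4, 3, 2, 8, 2, 2, 4]
top0
150 [18, 0, 4, 11, 1, 7, 4, 4, 6, 9, 160]
140 [8, 2, 8, 0, 7, 35, 6, 12, 1, 7, 149]
128 [10, 2, 23, -2, 19, 22, 4, 18, 4, 39, 144]
124 [20, 14, 2, 16, 3, 18, 15, 14, 16, 35, 32]
120 [16, 10, -1, 12, 13, 14, 12, 10, 12, 1, 28]
116 [13, -5, 11, 9, 9, 9, 8, 11, 8, 6, 25]
112 [9, -9, 7, 11, 5, 11, 6, 7, 8, 2, 24]
105 [15, 5, 17, 4, 8, 0, 8, 10, 1, 9, 18]
```

Request:
{"name": "carry_out", "arguments": {"targets": [{"gripper": 1,"tx": 0.036,"ty": 0.0043,"tz": 0,"twist": 0},{"gripper": 1,"tx": 0.0365,"ty": 0.0043,"tz": 0,"twist": 0},{"gripper": 1,"tx": 0,"ty": 0,"tz": 0.02,"twist": 0},{"gripper": 1,"tx": 0,"ty": 0,"tz": 0.025,"twist": 0},{"gripper": 1,"tx": 0,"ty": 0,"tz": 0.025,"twist": 0},{"gripper": 1,"tx": 0,"ty": 0,"tz": 0.025,"twist": 0},{"gripper": 1,"tx": 0,"ty": 0,"tz": 0.025,"twist": 0},{"gripper": 1,"tx": 0,"ty": 0,"tz": 0.02,"twist": 0},{"gripper": 1,"tx": 0,"ty": 0,"tz": 0.01,"twist": 0},{"gripper": 1,"tx": 0,"ty": 0,"tz": 0,"twist": 0}]}}

```text
time: 3.58
position: [0.4406, 0.2987, 0.187]
eef_rot: [-0.001, 0.72, 0.694, -0.002]
wrist_force: [-0.5, 0.2, 0.8]
finger_gap: 0.0883
```

Run:
```python
from h import *
d=snap('wrist','w2'); s=read_state(); print(s['time'],s['position'],s['eef_rot'],s['wrist_force'].round(2))
P=wcloud(d);D=d['depth']
q=P[(D>0)&(np.hypot(P[...,0]-.44,P[...,1]-.3)<.045)&(P[...,2]>.19)&(P[...,2]<.215)&(abs(P[...,0]-.44)<.012)]; print(len(q),q.min(0),q.max(0),q.mean(0),np.polyfit(q[:,1],q[:,0],1))
```

```text
3.6333 [0.44119773 0.29917963 0.18850173] [-2.68178357e-04  7.20280840e-01  6.93682039e-01 -8.17765152e-04] [-0.07 -0.61  0.78]
1167 [0.43795981 0.28984628 0.19014035] [0.44480108 0.33032732 0.20680796] [0.44131755 0.31316322 0.20430765] [0.02376495 0.43387524]
```

View pics/w2.png

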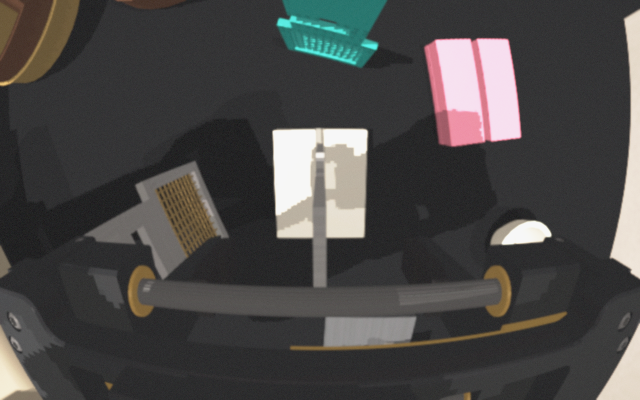

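Request:
{"name": "carry_out", "arguments": {"targets": [{"gripper": 1,"tx": 0.003,"ty": 0,"tz": 0.012,"twist": 0},{"gripper": 1,"tx": 0,"ty": 0,"tz": 0.01,"twist": 0},{"gripper": 1,"tx": 0,"ty": 0,"tz": 0,"twist": 0},{"gripper": 0,"tx": 0,"ty": 0,"tz": 0,"twist": 0},{"gripper": 0,"tx": 0,"ty": 0,"tz": 0,"twist": 0},{"gripper": 0,"tx": 0,"ty": 0,"tz": 0,"twist": 0},{"gripper": 0,"tx": 0,"ty": 0,"tz": 0,"twist": 0},{"gripper": 0,"tx": 0,"ty": 0,"tz": 0,"twist": 0},{"gripper": 0,"tx": 0,"ty": 0,"tz": 0,"twist": 0},{"gripper": 0,"tx": 0,"ty": 0,"tz": 0,"twist": 0}], "newtons": 40}}

```text
time: 4.47
position: [0.4415, 0.3035, 0.1669]
eef_rot: [0.0, 0.72, 0.694, 0.0]
wrist_force: [0.4, 0.2, -1.2]
finger_gap: 0.0437
```

Run:
```python
from h import *
s=read_state(); print(s['time'],s['position'],s['eef_rot'],s['wrist_force'].round(2),s['torque'].round(3),s['finger_gap'])
```

```text
4.4667 [0.44146325 0.30353009 0.16687172] [3.40240145e-05 7.19693998e-01 6.94291397e-01 6.43159159e-05] [ 0.42  0.22 -1.15] [-0.023 -0.088  0.048] 0.04367326729582613
```

Request:
{"name": "carry_out", "arguments": {"targets": [{"gripper": 0,"tx": 0,"ty": 0,"tz": 0,"twist": 0},{"gripper": 0,"tx": 0,"ty": 0,"tz": 0,"twist": 0},{"gripper": 0,"tx": 0,"ty": 0,"tz": 0,"twist": 0},{"gripper": 0,"tx": 0,"ty": 0,"tz": 0,"twist": 0},{"gripper": 0,"tx": 0,"ty": 0,"tz": 0,"twist": 0},{"gripper": 0,"tx": 0,"ty": 0,"tz": 0,"twist": 0},{"gripper": 0,"tx": 0,"ty": 0,"tz": 0,"twist": 0},{"gripper": 0,"tx": 0,"ty": 0,"tz": 0,"twist": 0},{"gripper": 0,"tx": 0,"ty": 0,"tz": 0,"twist": 0},{"gripper": 0,"tx": 0,"ty": 0,"tz": 0,"twist": 0}]}}

```text
time: 5.3
position: [0.4414, 0.3035, 0.1667]
eef_rot: [-0.0, 0.72, 0.694, -0.0]
wrist_force: [-1.5, 0.5, -0.0]
finger_gap: 0.0057
```

Request:
{"name": "carry_out", "arguments": {"targets": [{"gripper": 0,"tx": 0,"ty": 0,"tz": -0.01,"twist": 0},{"gripper": 0,"tx": 0,"ty": 0,"tz": -0.02,"twist": 0},{"gripper": 0,"tx": 0,"ty": 0,"tz": -0.02,"twist": 0},{"gripper": 0,"tx": 0,"ty": 0,"tz": -0.025,"twist": 0},{"gripper": 0,"tx": 0,"ty": 0,"tz": -0.025,"twist": 0},{"gripper": 0,"tx": 0,"ty": 0,"tz": -0.025,"twist": 0},{"gripper": 0,"tx": 0,"ty": 0,"tz": -0.025,"twist": 0},{"gripper": 0,"tx": 0,"ty": 0,"tz": -0.025,"twist": 0},{"gripper": 0,"tx": 0,"ty": 0,"tz": -0.02,"twist": 0},{"gripper": 0,"tx": 0,"ty": 0,"tz": -0.01,"twist": 0}]}}

```text
time: 6.13
position: [0.4416, 0.3036, 0.374]
eef_rot: [0.001, 0.72, 0.694, 0.001]
wrist_force: [-0.0, -0.0, -2.8]
finger_gap: 0.0059
```

Run:
```python
from h import *
s=read_state(); print(s['time'],s['position'],s['wrist_force'].round(2),s['torque'].round(3),s['finger_gap'])
snap('side','s3');snap('wrist','w3')
im=cv2.imread('pics/s3.png');cv2.imwrite('pics/s3a.png',cv2.resize(im[100:330,200:400],None,fx=2.6,fy=2.6))
```

```text
6.1333 [0.44159891 0.30356125 0.37398946] [-0.03 -0.02 -2.79] [-0.086 -0.121 -0.064] 0.005893195848780977
```

View pics/s3a.png

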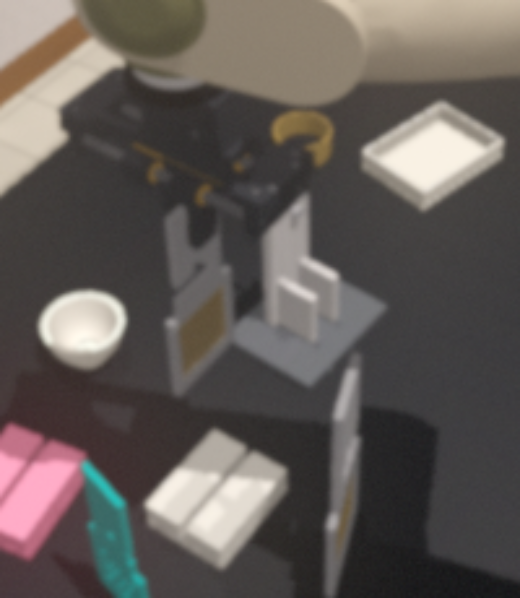

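View pics/w3.png

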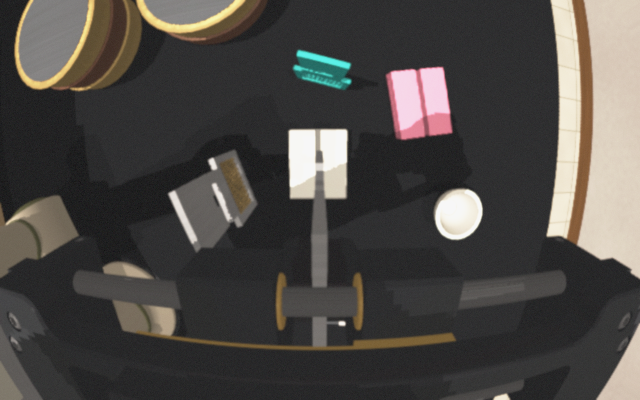

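Request:
{"name": "carry_out", "arguments": {"targets": [{"gripper": 0,"tx": -0.02,"ty": 0.006,"tz": 0,"twist": 0},{"gripper": 0,"tx": -0.036,"ty": 0.012,"tz": 0,"twist": 0},{"gripper": 0,"tx": -0.038,"ty": 0.013,"tz": 0,"twist": 0},{"gripper": 0,"tx": -0.038,"ty": 0.013,"tz": 0,"twist": 0},{"gripper": 0,"tx": -0.038,"ty": 0.013,"tz": 0,"twist": 0},{"gripper": 0,"tx": -0.038,"ty": 0.013,"tz": 0,"twist": 0},{"gripper": 0,"tx": -0.038,"ty": 0.013,"tz": 0,"twist": 0},{"gripper": 0,"tx": -0.036,"ty": 0.012,"tz": 0,"twist": 0},{"gripper": 0,"tx": -0.025,"ty": 0.008,"tz": 0,"twist": 0},{"gripper": 0,"tx": -0.012,"ty": 0.004,"tz": 0,"twist": 0.043}]}}

```text
time: 7.07
position: [0.5373, -0.0223, 0.3696]
eef_rot: [-0.001, 0.736, 0.677, -0.001]
wrist_force: [0.7, -0.1, -3.9]
finger_gap: 0.0057
```

Run:
```python
from h import *
d=snap('wrist','w4');s=read_state(); print(s['time'],s['position'],s['eef_rot'].round(4),s['wrist_force'].round(2),s['torque'].round(3),s['finger_gap'])
```

```text
7.1167 [ 0.53760612 -0.02274573  0.36964997] [-0.001   0.7377  0.6751 -0.0012] [ 0.14 -0.32 -3.68] [ 0.074 -0.044 -0.01 ] 0.005675480431170806
```

View pics/w4.png

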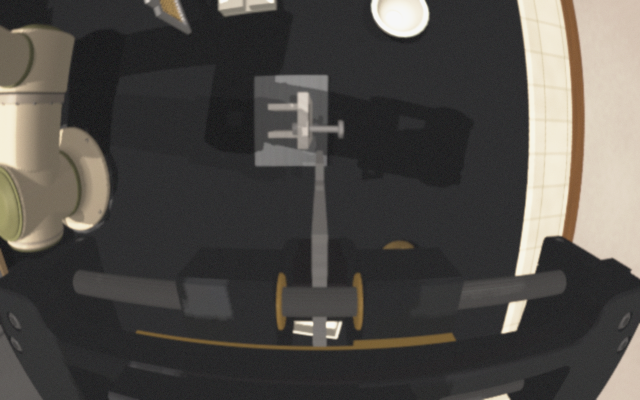

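```bash
cat > meas.py <<'E'
from h import *
import sys
def rect(q): 
    r=cv2.minAreaRect((q[:,:2]*1000).astype(np.float32)); return np.round(r[0],1),np.round(r[1],1),round(r[2],1)
f=sys.argv[1]
d=ld(f); P=wcloud(d); D=d['depth'];im=d['img'].astype(int).sum(-1)
X,Y,Z=P[...,0],P[...,1],P[...,2]
q=P[(D>0)&(abs(Z-.012)<.006)&(np.hypot(X-.5,Y-.05)<.13)&(im>200)]; print('base',rect(q),len(q))
q=P[(D>0)&(abs(Z-.170)<.006)&(abs(X-.519)<.016)&(abs(Y-.047)<.04)]; print('plate top',rect(q),len(q),q.mean(0))
ux=np.array([.9969,-.079]);uy=np.array([.079,.9969]);M=np.array([.525,.047])
S=np.stack([(P[...,:2]-M)@ux,(P[...,:2]-M)@uy],-1)
m=(D>0)&(S[...,0]>.006)&(S[...,0]<.028)&(abs(S[...,1])<.03)&(abs(Z-.16)<.012); q=S[m]
if len(q)>5: print('pin',len(q),q.min(0).round(4),q.max(0).round(4),'mid',np.median(q[:,1]).round(4),np.polyfit(q[:,0],q[:,1],1).round(4),'zmax',P[m][:,2].max())
m=(D>0)&(S[...,0]>.032)&(S[...,0]<.048)&(abs(S[...,1])<.035)&(abs(Z-.16)<.015); q=S[m]
if len(q)>5: print('head',len(q),q.min(0).round(4),q.max(0).round(4),q.mean(0).round(4))
s=read_state(); p=s['position']; print('tcp',p.round(4))
m=(D>0)&(Z>p[2]-.09)&(Z<p[2]+.045)&(abs(X-p[0])<.02)&(Y>p[1]+.012)&(Y<p[1]+.06); q=P[m]; print('strap',len(q),q.min(0).round(4),q.max(0).round(4),np.polyfit(q[:,1],q[:,0],1).round(4)); 
for a in np.arange(p[2]-.09,p[2]+.04,.01):
    k=q[abs(q[:,2]-a)<.005]
    if len(k)>3: print(a.round(3),len(k),k[:,0].min().round(4),k[:,0].max().round(4),k[:,1].max().round(4))
E
python3 meas.py w4
```

```text
base (array([494.6,  50.3]), array([150.8, 119.7]), 84.2) 4961
plate top (array([522.7,  47.6]), array([61.8, 21.4]), 84.3) 680 [0.52301109 0.04668454 0.16955968]
pin 133 [ 0.007 -0.013] [ 0.0274 -0.006 ] mid -0.0095 [-0.0033 -0.0094] zmax 0.16492769115758066
head 119 [ 0.0329 -0.0199] [0.0429 0.0008] [ 0.0387 -0.0091]
tcp [ 0.5376 -0.0227  0.3696]
strap 1561 [ 0.5214 -0.0107  0.2799] [0.5431 0.0162 0.4142] [0.4199 0.5378]
0.28 7 0.5379 0.5425 0.0157
0.29 13 0.538 0.5425 0.016
0.3 167 0.5366 0.5431 0.0162
0.31 31 0.5365 0.5421 0.0043
0.32 54 0.5366 0.542 0.0042
0.34 36 0.5371 0.5419 0.0045
0.35 49 0.5368 0.5428 0.0043
0.36 56 0.5369 0.5428 0.0043
0.37 71 0.5236 0.5426 0.0043
0.38 130 0.5221 0.5428 0.0045
0.39 141 0.5214 0.5428 0.0043
0.4 167 0.5226 0.5428 0.0045
```

Request:
{"name": "carry_out", "arguments": {"targets": [{"gripper": 0,"tx": 0,"ty": 0,"tz": 0.01,"twist": 0},{"gripper": 0,"tx": 0,"ty": 0,"tz": 0.02,"twist": 0},{"gripper": 0,"tx": 0,"ty": 0,"tz": 0.023,"twist": 0},{"gripper": 0,"tx": 0,"ty": 0,"tz": 0.025,"twist": 0},{"gripper": 0,"tx": 0,"ty": 0,"tz": 0.025,"twist": 0},{"gripper": 0,"tx": 0,"ty": 0,"tz": 0.025,"twist": 0},{"gripper": 0,"tx": 0,"ty": 0,"tz": 0.02,"twist": 0},{"gripper": 0,"tx": 0,"ty": 0,"tz": 0.014,"twist": 0},{"gripper": 0,"tx": 0,"ty": 0,"tz": 0.006,"twist": 0},{"gripper": 0,"tx": 0,"ty": 0,"tz": 0,"twist": 0}]}}

```text
time: 7.95
position: [0.5361, -0.0181, 0.2022]
eef_rot: [-0.002, 0.734, 0.679, -0.001]
wrist_force: [0.3, -0.1, -3.3]
finger_gap: 0.0059
```

```bash
python3 - <<'E'
from h import *
d=snap('wrist','w5');s=read_state(); print(s['time'],s['position'],s['eef_rot'].round(4),s['wrist_force'].round(2),s['torque'].round(3),s['finger_gap'])
im=cv2.imread('pics/w5.png'); cv2.imwrite('pics/w5a.png',cv2.resize(im[20:330,200:440],None,fx=1.9,fy=1.9,interpolation=cv2.INTER_CUBIC))
E
python3 meas.py w5
```

```text
8.0 [ 0.53666908 -0.0183926   0.20353487] [-5.000e-04  7.344e-01  6.787e-01 -2.000e-04] [-0.15  0.4  -3.09] [ 0.005 -0.103 -0.031] 0.005581753515008202
base (array([494.5,  49.5]), array([150.7, 120.4]), 84.9) 9580
plate top (array([522.8,  47.2]), array([64.1, 23.7]), 85.2) 2542 [0.52309404 0.04693154 0.16950406]
pin 436 [ 0.006  -0.0127] [ 0.028  -0.0058] mid -0.0088 [ 0.0012 -0.0091] zmax 0.1653559506507587
head 455 [ 0.0321 -0.0193] [0.0434 0.0005] [ 0.0389 -0.009 ]
tcp [ 0.5367 -0.0184  0.2035]
strap 3024 [ 0.5167 -0.0064  0.1138] [0.5566 0.0416 0.2473] [-0.112   0.5358]
0.114 6 0.5366 0.5411 0.0202
0.124 37 0.5269 0.5411 0.041
0.134 179 0.5262 0.5417 0.0416
0.144 42 0.5264 0.5408 0.0295
0.154 71 0.5265 0.5407 0.0256
0.164 645 0.5192 0.5566 0.0416
0.174 876 0.5167 0.5405 0.0416
0.184 49 0.5355 0.5414 0.0085
0.194 60 0.5356 0.5414 0.0086
0.204 70 0.5223 0.5412 0.0088
0.214 107 0.521 0.5411 0.0086
0.224 134 0.5206 0.5414 0.0087
0.234 156 0.5216 0.5415 0.0087
```

View pics/w5a.png

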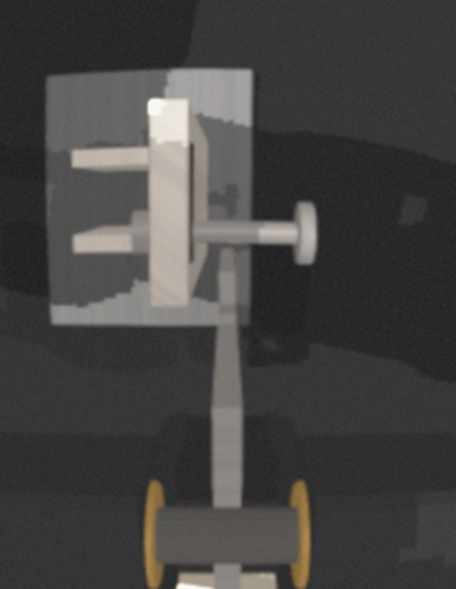

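Request:
{"name": "carry_out", "arguments": {"targets": [{"gripper": 0,"tx": 0.002,"ty": 0,"tz": 0,"twist": 0},{"gripper": 0,"tx": 0.003,"ty": 0,"tz": 0,"twist": 0},{"gripper": 0,"tx": 0.003,"ty": 0,"tz": 0,"twist": 0},{"gripper": 0,"tx": 0.003,"ty": 0,"tz": 0,"twist": 0},{"gripper": 0,"tx": 0.003,"ty": 0,"tz": 0,"twist": 0},{"gripper": 0,"tx": 0.002,"ty": 0,"tz": 0,"twist": 0},{"gripper": 0,"tx": 0,"ty": 0,"tz": 0,"twist": 0},{"gripper": 0,"tx": 0,"ty": 0,"tz": 0,"twist": 0},{"gripper": 0,"tx": 0,"ty": 0,"tz": 0,"twist": 0},{"gripper": 0,"tx": 0,"ty": 0,"tz": 0,"twist": 0}]}}

```text
time: 8.83
position: [0.5382, -0.0033, 0.2037]
eef_rot: [-0.0, 0.735, 0.679, -0.0]
wrist_force: [0.3, -0.2, -2.9]
finger_gap: 0.0056
```

```bash
python3 - <<'E'
from h import *
d=snap('wrist','w6');s=read_state(); print(s['time'],s['position'],s['eef_rot'].round(4),s['wrist_force'].round(2),s['torque'].round(3),s['finger_gap'])
im=cv2.imread('pics/w6.png'); cv2.imwrite('pics/w6a.png',cv2.resize(im[20:330,200:440],None,fx=1.9,fy=1.9,interpolation=cv2.INTER_CUBIC))
snap('side','s6');im=cv2.imread('pics/s6.png'); cv2.imwrite('pics/s6a.png',cv2.resize(im[130:250,260:380],None,fx=5,fy=5,interpolation=cv2.INTER_CUBIC))
s=read_state(); print(s['time'],s['position'],s['wrist_force'].round(2))
E
python3 meas.py w6
```

```text
8.8833 [ 0.5381745  -0.0033154   0.20372318] [-0.      0.7346  0.6785 -0.    ] [ 0.49  0.66 -2.85] [-0.    -0.071  0.066] 0.005500417653140697
8.9333 [ 0.53815259 -0.00329658  0.20372473] [ 1.1  -0.13 -3.37]
base (array([494.1,  50.6]), array([149.3, 120.8]), 85.4) 9371
plate top (array([523.2,  47.5]), array([64.1, 23.7]), 85.2) 2457 [0.5231402  0.04734682 0.16950169]
pin 495 [ 0.0062 -0.0258] [ 0.0277 -0.0058] mid -0.0093 [-0.0067 -0.0108] zmax 0.17198405405196707
head 414 [ 0.032  -0.0182] [ 0.0436 -0.    ] [ 0.0389 -0.0087]
tcp [ 0.5382 -0.0033  0.2037]
strap 3337 [0.5182 0.0087 0.1143] [0.558  0.0567 0.2438] [-0.2845  0.5424]
0.114 8 0.53 0.5435 0.0541
0.124 58 0.5263 0.5303 0.0564
0.134 133 0.5264 0.5428 0.0563
0.144 35 0.5266 0.543 0.0234
0.154 66 0.5266 0.543 0.056
0.164 710 0.5182 0.558 0.0567
0.174 1225 0.5182 0.5427 0.0567
0.184 41 0.5376 0.5426 0.0235
0.194 54 0.5377 0.5436 0.0232
0.204 64 0.5265 0.5434 0.0234
0.214 96 0.5232 0.5433 0.0235
0.224 110 0.5227 0.5435 0.0233
0.234 133 0.5251 0.5433 0.0234
```

View pics/w6a.png

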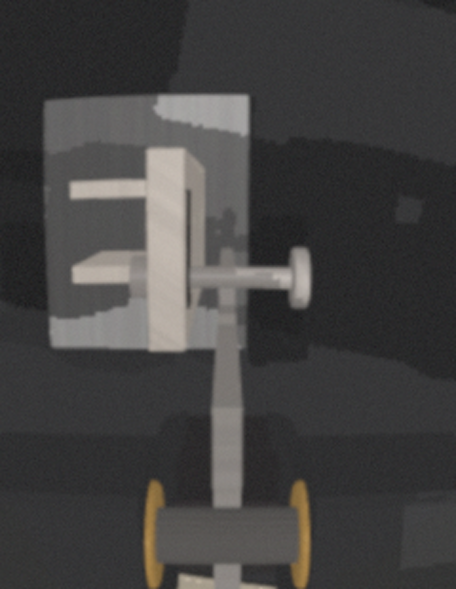

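View pics/s6a.png

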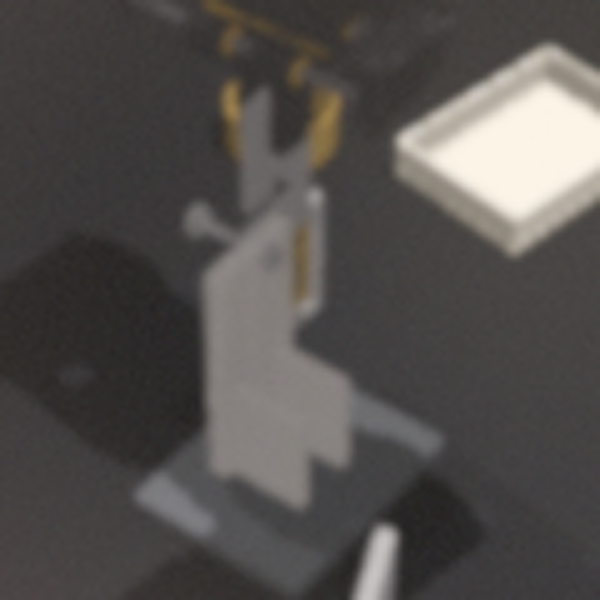

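Request:
{"name": "carry_out", "arguments": {"targets": [{"gripper": 0,"tx": 0.002,"ty": 0,"tz": 0.0015,"twist": 0},{"gripper": 0,"tx": 0.002,"ty": 0,"tz": 0,"twist": 0},{"gripper": 0,"tx": 0.002,"ty": 0,"tz": 0,"twist": 0},{"gripper": 0,"tx": 0.002,"ty": 0,"tz": 0,"twist": 0},{"gripper": 0,"tx": 0.002,"ty": 0,"tz": 0,"twist": 0},{"gripper": 0,"tx": 0.002,"ty": 0,"tz": 0,"twist": 0},{"gripper": 0,"tx": 0.002,"ty": 0,"tz": 0,"twist": 0},{"gripper": 0,"tx": 0.002,"ty": 0,"tz": 0,"twist": 0},{"gripper": 0,"tx": 0,"ty": 0,"tz": 0,"twist": 0},{"gripper": 0,"tx": 0,"ty": 0,"tz": 0,"twist": 0}]}}

```text
time: 9.77
position: [0.5394, 0.0129, 0.2023]
eef_rot: [0.0, 0.734, 0.679, -0.0]
wrist_force: [0.6, -0.7, -3.0]
finger_gap: 0.0058
```

```bash
cat > st.py <<'E'
from h import *
s=read_state(); p=s['position']; q=s['eef_rot']
print(round(s['time'],2),p.round(4),'yaw',round(np.degrees(2*np.arctan2(q[2],q[1])),2),s['wrist_force'].round(2),s['torque'].round(3),round(s['finger_gap'],4), 'seat s',round((p[0]-.525)*.079+(p[1]-.0013-.047)*.9969,4),'seat z',round(p[2]-.0292,4))
E
python3 st.py
```

```text
9.77 [0.5394 0.0129 0.2023] yaw 85.49 [ 0.57 -0.66 -3.01] [-0.037 -0.085  0.031] 0.0058 seat s -0.0342 seat z 0.1731
```

Request:
{"name": "carry_out", "arguments": {"targets": [{"gripper": 0,"tx": 0.002,"ty": 0,"tz": 0,"twist": 0},{"gripper": 0,"tx": 0.003,"ty": 0,"tz": 0,"twist": 0},{"gripper": 0,"tx": 0.003,"ty": 0,"tz": 0,"twist": 0},{"gripper": 0,"tx": 0.003,"ty": 0,"tz": 0,"twist": 0},{"gripper": 0,"tx": 0.003,"ty": 0,"tz": 0,"twist": 0},{"gripper": 0,"tx": 0.003,"ty": 0,"tz": 0,"twist": 0},{"gripper": 0,"tx": 0.003,"ty": 0,"tz": 0,"twist": 0},{"gripper": 0,"tx": 0.002,"ty": 0,"tz": 0,"twist": 0},{"gripper": 0,"tx": 0,"ty": 0,"tz": 0,"twist": 0},{"gripper": 0,"tx": 0,"ty": 0,"tz": 0,"twist": 0}]}}

```text
time: 10.6
position: [0.5412, 0.0348, 0.2022]
eef_rot: [0.0, 0.734, 0.679, -0.0]
wrist_force: [-0.1, 0.4, -3.6]
finger_gap: 0.0058
```

```bash
python3 st.py; python3 -c "
from h import *
snap('wrist','w7');snap('side','s7')
a=cv2.imread('pics/w7.png');b=cv2.imread('pics/s7.png')
A=cv2.resize(a[60:260,240:420],None,fx=2.6,fy=2.6);B=cv2.resize(b[140:220,270:340],(350,520))
B=cv2.resize(b[140:220,270:330],(325,520));cv2.imwrite('pics/c7.png',np.hstack([A[:520],B]))
"; python3 meas.py w7
```

```text
10.6 [0.5412 0.0348 0.2022] yaw 85.49 [-0.06  0.44 -3.57] [ 0.026 -0.04  -0.053] 0.0058 seat s -0.0122 seat z 0.173
base (array([494.7,  49.9]), array([149. , 119.5]), 85.0) 8461
plate top (array([521.4,  53.2]), array([23.6, 53.3]), 2.5) 1813 [0.52354159 0.05467815 0.16936953]
pin 281 [ 0.0063 -0.0129] [0.028  0.0157] mid -0.007 [-0.0045 -0.0025] zmax 0.1713330250588262
head 395 [ 0.0324 -0.0182] [0.0434 0.0004] [ 0.039  -0.0078]
tcp [0.5411 0.0346 0.2022]
strap 2716 [0.5212 0.0466 0.1123] [0.5466 0.08   0.2464] [-0.2905  0.5533]
0.112 24 0.5213 0.5465 0.0795
0.122 51 0.5215 0.5464 0.0797
0.132 228 0.5216 0.5464 0.0798
0.142 103 0.5216 0.546 0.08
0.152 114 0.5217 0.5459 0.0795
0.162 107 0.5213 0.5421 0.0798
0.172 952 0.5212 0.5457 0.0799
0.182 43 0.5406 0.5456 0.0613
0.192 50 0.5407 0.5466 0.0612
0.202 70 0.5279 0.5464 0.0614
0.212 99 0.5261 0.5462 0.0616
0.222 124 0.5258 0.5465 0.0615
0.232 141 0.5267 0.5463 0.0618
```

View pics/c7.png

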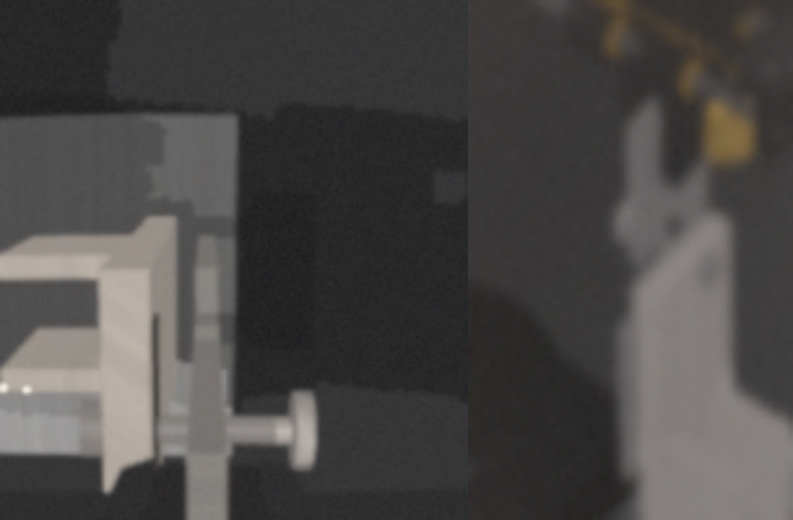

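Request:
{"name": "carry_out", "arguments": {"targets": [{"gripper": 0,"tx": 0.001,"ty": 0,"tz": 0,"twist": 0},{"gripper": 0,"tx": 0.001,"ty": 0,"tz": 0,"twist": 0},{"gripper": 0,"tx": 0.001,"ty": 0,"tz": 0,"twist": 0},{"gripper": 0,"tx": 0.001,"ty": 0,"tz": 0,"twist": 0},{"gripper": 0,"tx": 0.001,"ty": 0,"tz": 0,"twist": 0},{"gripper": 0,"tx": 0.001,"ty": 0,"tz": 0,"twist": 0},{"gripper": 0,"tx": 0.001,"ty": 0,"tz": 0,"twist": 0},{"gripper": 0,"tx": 0.001,"ty": 0,"tz": 0,"twist": 0},{"gripper": 0,"tx": 0.001,"ty": 0,"tz": 0,"twist": 0},{"gripper": 0,"tx": 0.001,"ty": 0,"tz": 0,"twist": 0}]}}

```text
time: 11.53
position: [0.542, 0.0448, 0.2022]
eef_rot: [-0.0, 0.734, 0.679, 0.0]
wrist_force: [-0.0, -0.5, -3.3]
finger_gap: 0.0057
```

```bash
python3 st.py
```

```text
11.53 [0.542  0.0448 0.2022] yaw 85.47 [-0.04 -0.5  -3.33] [-0.075 -0.089  0.018] 0.0057 seat s -0.0021 seat z 0.173
```

Now short probes of about 3 mm each.

Request:
{"name": "carry_out", "arguments": {"targets": [{"gripper": 0,"tx": 0.0005,"ty": 0,"tz": 0,"twist": 0},{"gripper": 0,"tx": 0.0005,"ty": 0,"tz": 0,"twist": 0},{"gripper": 0,"tx": 0.0005,"ty": 0,"tz": 0,"twist": 0},{"gripper": 0,"tx": 0.0005,"ty": 0,"tz": 0,"twist": 0},{"gripper": 0,"tx": 0.0005,"ty": 0,"tz": 0,"twist": 0},{"gripper": 0,"tx": 0.0005,"ty": 0,"tz": 0,"twist": 0},{"gripper": 0,"tx": 0,"ty": 0,"tz": 0,"twist": 0},{"gripper": 0,"tx": 0,"ty": 0,"tz": 0,"twist": 0},{"gripper": 0,"tx": 0,"ty": 0,"tz": 0,"twist": 0},{"gripper": 0,"tx": 0,"ty": 0,"tz": 0,"twist": 0}]}}

```text
time: 12.37
position: [0.5422, 0.0476, 0.2022]
eef_rot: [-0.0, 0.734, 0.679, 0.0]
wrist_force: [-0.6, 0.0, -3.1]
finger_gap: 0.0057
```

```bash
python3 st.py
```

```text
12.37 [0.5422 0.0476 0.2022] yaw 85.47 [-0.61  0.04 -3.07] [-0.058 -0.047  0.008] 0.0057 seat s 0.0007 seat z 0.173
```

Request:
{"name": "carry_out", "arguments": {"targets": [{"gripper": 0,"tx": 0.00025,"ty": 0,"tz": 0,"twist": 0},{"gripper": 0,"tx": 0.00025,"ty": 0,"tz": 0,"twist": 0},{"gripper": 0,"tx": 0.00025,"ty": 0,"tz": 0,"twist": 0},{"gripper": 0,"tx": 0.00025,"ty": 0,"tz": 0,"twist": 0},{"gripper": 0,"tx": 0,"ty": 0,"tz": 0,"twist": 0},{"gripper": 0,"tx": 0,"ty": 0,"tz": 0,"twist": 0},{"gripper": 0,"tx": 0,"ty": 0,"tz": 0,"twist": 0},{"gripper": 0,"tx": 0,"ty": 0,"tz": 0,"twist": 0},{"gripper": 0,"tx": 0,"ty": 0,"tz": 0,"twist": 0},{"gripper": 0,"tx": 0,"ty": 0,"tz": 0,"twist": 0}]}}

```text
time: 13.2
position: [0.5423, 0.0486, 0.2023]
eef_rot: [0.0, 0.734, 0.679, 0.0]
wrist_force: [-0.6, 0.4, -2.0]
finger_gap: 0.0053
```

```bash
python3 st.py
```

```text
13.2 [0.5423 0.0486 0.2023] yaw 85.47 [-0.63  0.42 -2.  ] [ 0.015 -0.13   0.018] 0.0053 seat s 0.0017 seat z 0.1731
```

Request:
{"name": "carry_out", "arguments": {"targets": [{"gripper": 0,"tx": 0.00025,"ty": 0,"tz": 0,"twist": 0},{"gripper": 0,"tx": 0.00025,"ty": 0,"tz": 0,"twist": 0},{"gripper": 0,"tx": 0.00025,"ty": 0,"tz": 0,"twist": 0},{"gripper": 0,"tx": 0.00025,"ty": 0,"tz": 0,"twist": 0},{"gripper": 0,"tx": 0,"ty": 0,"tz": 0,"twist": 0},{"gripper": 0,"tx": 0,"ty": 0,"tz": 0,"twist": 0},{"gripper": 0,"tx": 0,"ty": 0,"tz": 0,"twist": 0},{"gripper": 0,"tx": 0,"ty": 0,"tz": 0,"twist": 0},{"gripper": 0,"tx": 0,"ty": 0,"tz": 0,"twist": 0},{"gripper": 0,"tx": 0,"ty": 0,"tz": 0,"twist": 0}]}}

```text
time: 14.03
position: [0.5424, 0.0496, 0.2023]
eef_rot: [0.0, 0.734, 0.679, 0.0]
wrist_force: [-0.2, 0.2, -3.7]
finger_gap: 0.0056
```

```bash
python3 st.py
```

```text
14.03 [0.5424 0.0496 0.2023] yaw 85.47 [-0.23  0.24 -3.67] [-0.038 -0.115 -0.02 ] 0.0056 seat s 0.0027 seat z 0.1731
```

Request:
{"name": "carry_out", "arguments": {"targets": [{"gripper": 0,"tx": 0.00025,"ty": 0,"tz": 0,"twist": 0},{"gripper": 0,"tx": 0.00025,"ty": 0,"tz": 0,"twist": 0},{"gripper": 0,"tx": 0.00025,"ty": 0,"tz": 0,"twist": 0},{"gripper": 0,"tx": 0.00025,"ty": 0,"tz": 0,"twist": 0},{"gripper": 0,"tx": 0,"ty": 0,"tz": 0,"twist": 0},{"gripper": 0,"tx": 0,"ty": 0,"tz": 0,"twist": 0},{"gripper": 0,"tx": 0,"ty": 0,"tz": 0,"twist": 0},{"gripper": 0,"tx": 0,"ty": 0,"tz": 0,"twist": 0},{"gripper": 0,"tx": 0,"ty": 0,"tz": 0,"twist": 0},{"gripper": 0,"tx": 0,"ty": 0,"tz": 0,"twist": 0}]}}

```text
time: 14.87
position: [0.5424, 0.0506, 0.2023]
eef_rot: [-0.0, 0.734, 0.679, -0.0]
wrist_force: [0.2, -0.2, -2.9]
finger_gap: 0.0055
```

```bash
python3 st.py
```

```text
14.87 [0.5424 0.0506 0.2023] yaw 85.47 [ 0.23 -0.15 -2.85] [-0.108 -0.049  0.017] 0.0055 seat s 0.0037 seat z 0.1731
```

Request:
{"name": "carry_out", "arguments": {"targets": [{"gripper": 0,"tx": 0.00025,"ty": 0,"tz": 0,"twist": 0},{"gripper": 0,"tx": 0.00025,"ty": 0,"tz": 0,"twist": 0},{"gripper": 0,"tx": 0.00025,"ty": 0,"tz": 0,"twist": 0},{"gripper": 0,"tx": 0.00025,"ty": 0,"tz": 0,"twist": 0},{"gripper": 0,"tx": 0,"ty": 0,"tz": 0,"twist": 0},{"gripper": 0,"tx": 0,"ty": 0,"tz": 0,"twist": 0},{"gripper": 0,"tx": 0,"ty": 0,"tz": 0,"twist": 0},{"gripper": 0,"tx": 0,"ty": 0,"tz": 0,"twist": 0},{"gripper": 0,"tx": 0,"ty": 0,"tz": 0,"twist": 0},{"gripper": 0,"tx": 0,"ty": 0,"tz": 0,"twist": 0}]}}

```text
time: 15.7
position: [0.5425, 0.0513, 0.2022]
eef_rot: [0.0, 0.735, 0.679, -0.0]
wrist_force: [-0.6, -5.9, -4.8]
finger_gap: 0.0055
```

```bash
python3 st.py
```

```text
15.7 [0.5425 0.0513 0.2022] yaw 85.46 [-0.58 -5.87 -4.81] [-1.059  0.006  0.036] 0.0055 seat s 0.0044 seat z 0.173
```

Request:
{"name": "carry_out", "arguments": {"targets": [{"gripper": 0,"tx": -0.001,"ty": 0,"tz": 0,"twist": 0},{"gripper": 0,"tx": -0.002,"ty": 0,"tz": 0,"twist": 0},{"gripper": 0,"tx": -0.002,"ty": 0,"tz": 0,"twist": 0},{"gripper": 0,"tx": -0.002,"ty": 0,"tz": 0,"twist": 0},{"gripper": 0,"tx": -0.002,"ty": 0,"tz": 0,"twist": 0},{"gripper": 0,"tx": -0.002,"ty": 0,"tz": 0,"twist": 0},{"gripper": 0,"tx": -0.001,"ty": 0,"tz": 0,"twist": 0},{"gripper": 0,"tx": -0.001,"ty": 0,"tz": 0,"twist": 0},{"gripper": 0,"tx": 0,"ty": 0,"tz": 0,"twist": 0},{"gripper": 0,"tx": 0,"ty": 0,"tz": 0,"twist": 0}]}}

```text
time: 16.53
position: [0.5415, 0.0387, 0.2022]
eef_rot: [-0.0, 0.735, 0.679, 0.0]
wrist_force: [-0.2, -0.3, -3.1]
finger_gap: 0.006
```

```bash
python3 st.py; python3 -c "
from h import *
snap('wrist','w8')"; python3 meas.py w8
```

```text
16.53 [0.5415 0.0387 0.2022] yaw 85.47 [-0.21 -0.31 -3.07] [-0.028 -0.079  0.043] 0.006 seat s -0.0083 seat z 0.173
base (array([494.3,  49.7]), array([149.8, 120.2]), 85.3) 8439
plate top (array([521.3,  54.9]), array([23.8, 50.1]), 2.6) 1664 [0.52362603 0.0562566  0.16933351]
pin 272 [ 0.0062 -0.0117] [0.0276 0.0196] mid -0.0069 [ 0.0542 -0.002 ] zmax 0.1719062238189815
head 375 [ 0.032  -0.0184] [0.0435 0.0006] [ 0.039 -0.007]
tcp [0.5415 0.0387 0.2023]
strap 2538 [0.5215 0.0507 0.1124] [0.5469 0.0799 0.2421] [-0.3071  0.5561]
0.112 28 0.5218 0.5468 0.0793
0.122 46 0.5217 0.5468 0.0794
0.132 236 0.5217 0.5467 0.0797
0.142 102 0.5216 0.5463 0.0798
0.152 115 0.5216 0.5463 0.0797
0.162 111 0.5215 0.5461 0.0799
0.172 805 0.5215 0.546 0.0794
0.182 44 0.541 0.5459 0.0656
0.192 55 0.541 0.5469 0.0652
0.202 66 0.5284 0.5467 0.0652
0.212 90 0.5275 0.5466 0.0653
0.222 114 0.5259 0.5468 0.0657
0.232 125 0.5273 0.5466 0.0654
```

Request:
{"name": "carry_out", "arguments": {"targets": [{"gripper": 0,"tx": 0,"ty": 0,"tz": 0.0006,"twist": 0},{"gripper": 0,"tx": 0,"ty": 0,"tz": 0.0006,"twist": 0},{"gripper": 0,"tx": 0,"ty": 0,"tz": 0.0006,"twist": 0},{"gripper": 0,"tx": 0,"ty": 0,"tz": 0.0006,"twist": 0},{"gripper": 0,"tx": 0,"ty": 0,"tz": 0.0006,"twist": 0},{"gripper": 0,"tx": 0,"ty": 0,"tz": 0.0006,"twist": 0},{"gripper": 0,"tx": 0,"ty": 0,"tz": 0.0006,"twist": 0},{"gripper": 0,"tx": 0,"ty": 0,"tz": 0.0006,"twist": 0},{"gripper": 0,"tx": 0,"ty": 0,"tz": 0,"twist": 0},{"gripper": 0,"tx": 0,"ty": 0,"tz": 0,"twist": 0}]}}

```text
time: 17.42
position: [0.5415, 0.0387, 0.1974]
eef_rot: [-0.0, 0.734, 0.679, -0.0]
wrist_force: [-0.5, 0.1, -3.4]
finger_gap: 0.0054
```

```bash
python3 st.py
```

```text
17.42 [0.5415 0.0387 0.1974] yaw 85.47 [-0.5   0.09 -3.43] [-0.032 -0.064 -0.018] 0.0054 seat s -0.0083 seat z 0.1682
```

Request:
{"name": "carry_out", "arguments": {"targets": [{"gripper": 0,"tx": 0,"ty": 0,"tz": 0.0004,"twist": 0},{"gripper": 0,"tx": 0,"ty": 0,"tz": 0.0004,"twist": 0},{"gripper": 0,"tx": 0,"ty": 0,"tz": 0.0004,"twist": 0},{"gripper": 0,"tx": 0,"ty": 0,"tz": 0.0004,"twist": 0},{"gripper": 0,"tx": 0,"ty": 0,"tz": 0.0004,"twist": 0},{"gripper": 0,"tx": 0,"ty": 0,"tz": 0,"twist": 0},{"gripper": 0,"tx": 0,"ty": 0,"tz": 0,"twist": 0},{"gripper": 0,"tx": 0,"ty": 0,"tz": 0,"twist": 0},{"gripper": 0,"tx": 0,"ty": 0,"tz": 0,"twist": 0},{"gripper": 0,"tx": 0,"ty": 0,"tz": 0,"twist": 0}]}}

```text
time: 18.25
position: [0.5415, 0.0387, 0.1955]
eef_rot: [0.0, 0.734, 0.679, 0.0]
wrist_force: [-1.2, 0.8, -3.1]
finger_gap: 0.0062
```

```bash
python3 st.py
```

```text
18.25 [0.5415 0.0387 0.1955] yaw 85.47 [-1.2   0.81 -3.1 ] [-0.078 -0.033  0.03 ] 0.0062 seat s -0.0083 seat z 0.1663
```

Request:
{"name": "carry_out", "arguments": {"targets": [{"gripper": 0,"tx": 0,"ty": 0,"tz": 0.0005,"twist": 0},{"gripper": 0,"tx": 0,"ty": 0,"tz": 0.0005,"twist": 0},{"gripper": 0,"tx": 0,"ty": 0,"tz": 0.0005,"twist": 0},{"gripper": 0,"tx": 0,"ty": 0,"tz": 0.0005,"twist": 0},{"gripper": 0,"tx": 0,"ty": 0,"tz": 0.0005,"twist": 0},{"gripper": 0,"tx": 0,"ty": 0,"tz": 0.0005,"twist": 0},{"gripper": 0,"tx": 0,"ty": 0,"tz": 0.0005,"twist": 0},{"gripper": 0,"tx": 0,"ty": 0,"tz": 0,"twist": 0},{"gripper": 0,"tx": 0,"ty": 0,"tz": 0,"twist": 0},{"gripper": 0,"tx": 0,"ty": 0,"tz": 0,"twist": 0}]}}

```text
time: 19.08
position: [0.5415, 0.0387, 0.192]
eef_rot: [-0.0, 0.734, 0.679, -0.0]
wrist_force: [0.9, -0.1, -3.0]
finger_gap: 0.0056
```

```bash
python3 st.py
```

```text
19.08 [0.5415 0.0387 0.192 ] yaw 85.47 [ 0.9  -0.12 -3.04] [-0.012 -0.077  0.024] 0.0056 seat s -0.0083 seat z 0.1628
```

Request:
{"name": "carry_out", "arguments": {"targets": [{"gripper": 0,"tx": 0,"ty": 0,"tz": 0.0003,"twist": 0},{"gripper": 0,"tx": 0,"ty": 0,"tz": 0.0003,"twist": 0},{"gripper": 0,"tx": 0,"ty": 0,"tz": 0.0003,"twist": 0},{"gripper": 0,"tx": 0,"ty": 0,"tz": 0.0003,"twist": 0},{"gripper": 0,"tx": 0,"ty": 0,"tz": 0.0003,"twist": 0},{"gripper": 0,"tx": 0,"ty": 0,"tz": 0,"twist": 0},{"gripper": 0,"tx": 0,"ty": 0,"tz": 0,"twist": 0},{"gripper": 0,"tx": 0,"ty": 0,"tz": 0,"twist": 0},{"gripper": 0,"tx": 0,"ty": 0,"tz": 0,"twist": 0},{"gripper": 0,"tx": 0,"ty": 0,"tz": 0,"twist": 0}]}}

```text
time: 19.92
position: [0.5415, 0.0387, 0.1905]
eef_rot: [-0.0, 0.734, 0.679, -0.0]
wrist_force: [-0.0, 0.0, -2.9]
finger_gap: 0.0057
```

```bash
python3 st.py
```

```text
19.92 [0.5415 0.0387 0.1905] yaw 85.48 [-0.01  0.03 -2.89] [-0.039 -0.086 -0.037] 0.0057 seat s -0.0083 seat z 0.1613
```

Request:
{"name": "carry_out", "arguments": {"targets": [{"gripper": 0,"tx": 0,"ty": 0,"tz": 0.0002,"twist": 0},{"gripper": 0,"tx": 0,"ty": 0,"tz": 0.0002,"twist": 0},{"gripper": 0,"tx": 0,"ty": 0,"tz": 0.0002,"twist": 0},{"gripper": 0,"tx": 0,"ty": 0,"tz": 0.0002,"twist": 0},{"gripper": 0,"tx": 0,"ty": 0,"tz": 0,"twist": 0},{"gripper": 0,"tx": 0,"ty": 0,"tz": 0,"twist": 0},{"gripper": 0,"tx": 0,"ty": 0,"tz": 0,"twist": 0},{"gripper": 0,"tx": 0,"ty": 0,"tz": 0,"twist": 0},{"gripper": 0,"tx": 0,"ty": 0,"tz": 0,"twist": 0},{"gripper": 0,"tx": 0,"ty": 0,"tz": 0,"twist": 0}]}}

```text
time: 20.75
position: [0.5415, 0.0387, 0.1897]
eef_rot: [0.0, 0.734, 0.679, 0.0]
wrist_force: [-0.4, 0.1, -2.7]
finger_gap: 0.0059
```

```bash
python3 st.py
```

```text
20.75 [0.5415 0.0387 0.1897] yaw 85.47 [-0.45  0.15 -2.65] [-0.033 -0.046  0.019] 0.0059 seat s -0.0083 seat z 0.1605
```

Request:
{"name": "carry_out", "arguments": {"targets": [{"gripper": 0,"tx": 0,"ty": 0,"tz": 0.0002,"twist": 0},{"gripper": 0,"tx": 0,"ty": 0,"tz": 0.0002,"twist": 0},{"gripper": 0,"tx": 0,"ty": 0,"tz": 0.0002,"twist": 0},{"gripper": 0,"tx": 0,"ty": 0,"tz": 0,"twist": 0},{"gripper": 0,"tx": 0,"ty": 0,"tz": 0,"twist": 0},{"gripper": 0,"tx": 0,"ty": 0,"tz": 0,"twist": 0},{"gripper": 0,"tx": 0,"ty": 0,"tz": 0,"twist": 0},{"gripper": 0,"tx": 0,"ty": 0,"tz": 0,"twist": 0},{"gripper": 0,"tx": 0,"ty": 0,"tz": 0,"twist": 0},{"gripper": 0,"tx": 0,"ty": 0,"tz": 0,"twist": 0}]}}

```text
time: 21.58
position: [0.5415, 0.0387, 0.1891]
eef_rot: [0.0, 0.734, 0.679, 0.0]
wrist_force: [-0.3, -0.2, -1.1]
finger_gap: 0.0057
```

```bash
python3 st.py
```

```text
21.58 [0.5415 0.0387 0.1891] yaw 85.47 [-0.28 -0.24 -1.05] [-0.01  -0.055 -0.022] 0.0057 seat s -0.0083 seat z 0.1599
```

Request:
{"name": "carry_out", "arguments": {"targets": [{"gripper": 0,"tx": 0,"ty": 0,"tz": 0,"twist": 0},{"gripper": 0,"tx": 0,"ty": 0,"tz": 0,"twist": 0},{"gripper": 0,"tx": 0,"ty": 0,"tz": 0,"twist": 0},{"gripper": 0.15,"tx": 0,"ty": 0,"tz": 0,"twist": 0},{"gripper": 0.3,"tx": 0,"ty": 0,"tz": 0,"twist": 0},{"gripper": 0.45,"tx": 0,"ty": 0,"tz": 0,"twist": 0},{"gripper": 0.6,"tx": 0,"ty": 0,"tz": 0,"twist": 0},{"gripper": 0.6,"tx": 0,"ty": 0,"tz": 0,"twist": 0},{"gripper": 0.6,"tx": 0,"ty": 0,"tz": 0,"twist": 0},{"gripper": 0.6,"tx": 0,"ty": 0,"tz": 0,"twist": 0}], "newtons": 4}}

```text
time: 22.42
position: [0.5415, 0.0387, 0.1891]
eef_rot: [0.0, 0.734, 0.679, 0.0]
wrist_force: [-0.2, 0.2, 0.2]
finger_gap: 0.0504
```

```bash
python3 st.py; python3 -c "
from h import *
snap('wrist','w9');snap('side','s9')
a=cv2.imread('pics/w9.png');b=cv2.imread('pics/s9.png')
A=cv2.resize(a[60:330,220:440],(424,520));B=cv2.resize(b[140:230,260:340],(376,423));B=cv2.copyMakeBorder(B,0,97,0,0,0)
cv2.imwrite('pics/c9.png',np.hstack([A,B]))
"; python3 meas.py w9|tail -16
```

```text
22.42 [0.5415 0.0387 0.1891] yaw 85.47 [-0.17  0.22  0.17] [-0.019 -0.065 -0.012] 0.0504 seat s -0.0083 seat z 0.1599
head 441 [ 0.0322 -0.0189] [0.0432 0.0005] [ 0.0388 -0.0077]
tcp [0.5415 0.0387 0.1891]
strap 2801 [0.5215 0.0507 0.0992] [0.5473 0.0799 0.229 ] [-0.3105  0.5558]
0.099 23 0.522 0.5468 0.0795
0.109 45 0.5218 0.5468 0.0794
0.119 245 0.5217 0.5473 0.0797
0.129 122 0.5216 0.5464 0.0798
0.139 108 0.5215 0.5463 0.0794
0.149 72 0.5215 0.5455 0.0799
0.159 138 0.5215 0.5461 0.0796
0.169 1014 0.5215 0.547 0.0796
0.179 51 0.541 0.5469 0.0652
0.189 67 0.5412 0.5468 0.0656
0.199 91 0.5406 0.5469 0.0654
0.209 107 0.5406 0.5468 0.0654
0.219 123 0.5409 0.5466 0.0655
```

View pics/c9.png

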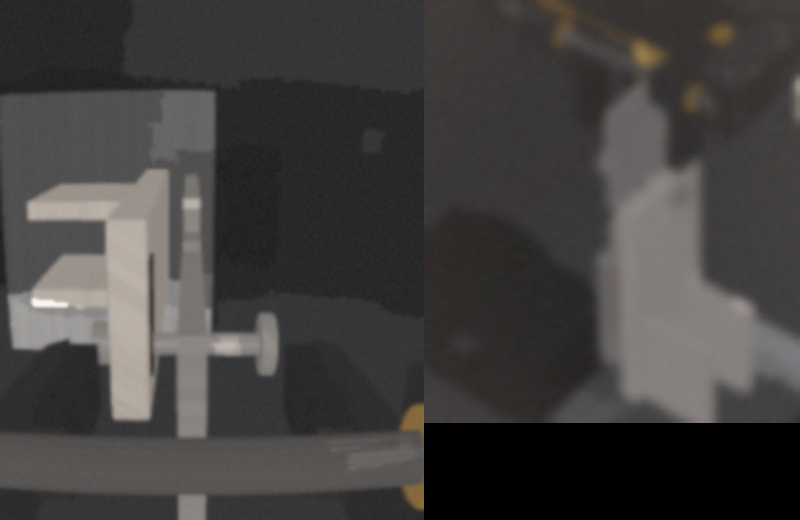

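Request:
{"name": "carry_out", "arguments": {"targets": [{"gripper": 0.8,"tx": 0,"ty": 0,"tz": -0.003,"twist": 0},{"gripper": 0.8,"tx": 0,"ty": 0,"tz": -0.006,"twist": 0},{"gripper": 0.8,"tx": 0,"ty": 0,"tz": -0.01,"twist": 0},{"gripper": 0.8,"tx": 0,"ty": 0,"tz": -0.015,"twist": 0},{"gripper": 0.8,"tx": 0,"ty": 0,"tz": -0.02,"twist": 0},{"gripper": 0.8,"tx": 0,"ty": 0,"tz": -0.02,"twist": 0},{"gripper": 0.8,"tx": 0,"ty": 0,"tz": -0.02,"twist": 0},{"gripper": 0.8,"tx": 0,"ty": 0,"tz": -0.02,"twist": 0},{"gripper": 0.8,"tx": 0,"ty": 0,"tz": -0.01,"twist": 0},{"gripper": 0.8,"tx": 0,"ty": 0,"tz": 0,"twist": 0}]}}

```text
time: 23.35
position: [0.542, 0.0386, 0.3159]
eef_rot: [0.002, 0.734, 0.679, 0.002]
wrist_force: [-0.3, 1.0, -0.8]
finger_gap: 0.0705
```

```bash
python3 st.py
python3 - <<'E'
from h import *
d=snap('wrist','w10');snap('side','s10')
a=cv2.imread('pics/w10.png');b=cv2.imread('pics/s10.png')
A=cv2.resize(a[60:350,220:440],(394,520));B=cv2.resize(b[140:230,260:340],(376,423));B=cv2.copyMakeBorder(B,0,97,0,0,0)
cv2.imwrite('pics/c10.png',np.hstack([A,B]))
P=wcloud(d);D=d['depth'];X,Y,Z=P[...,0],P[...,1],P[...,2]
m=(D>0)&(abs(X-.5437)<.005)&(abs(Y-.037)<.045)&(Z>.06)&(Z<.24)
for z in np.arange(.08,.23,.01):
    k=P[m&(abs(Z-z)<.005)]
    if len(k)>4: print(z.round(3),len(k),k[:,0].min().round(4),k[:,0].max().round(4),k[:,1].min().round(4),k[:,1].max().round(4),k[:,2].max().round(4))
E
```

```text
23.35 [0.542  0.0386 0.3159] yaw 85.48 [-0.34  1.01 -0.81] [ 0.032 -0.079  0.057] 0.0705 seat s -0.0083 seat z 0.2867
0.09 10 0.5425 0.5473 0.0762 0.0777 0.0928
0.11 5 0.5426 0.5471 0.0763 0.0766 0.1094
0.12 60 0.5417 0.547 0.0643 0.0767 0.1241
0.13 5 0.5418 0.546 0.0644 0.0648 0.1334
0.14 12 0.5407 0.546 0.0633 0.0649 0.1414
0.16 31 0.541 0.5486 0.0325 0.0654 0.1649
0.17 13 0.541 0.5484 0.0345 0.0657 0.1704
0.18 13 0.5411 0.5466 0.0643 0.065 0.1847
0.19 8 0.5413 0.5466 0.0648 0.0653 0.1924
0.2 15 0.5413 0.5465 0.0642 0.0654 0.2049
0.21 13 0.5414 0.5463 0.0644 0.0655 0.2118
0.22 13 0.5414 0.5462 0.0647 0.0651 0.2239
0.23 438 0.5387 0.5461 0.0096 0.0653 0.2289
```

View pics/c10.png

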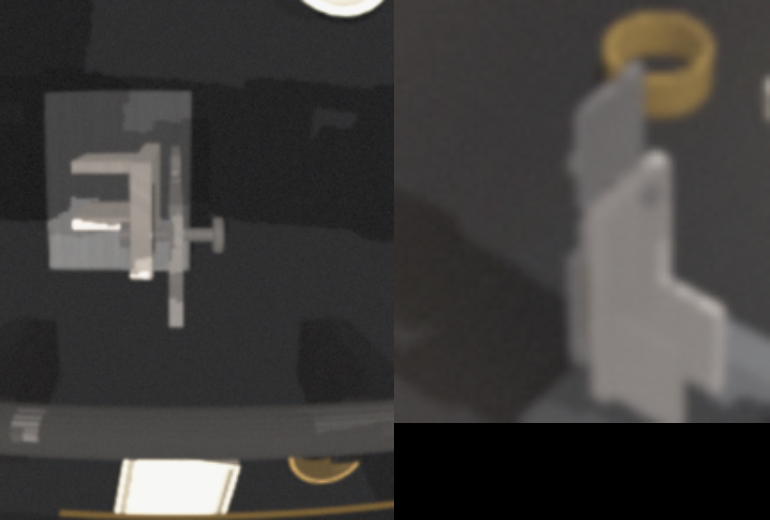

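```bash
python3 -c "
from h import *
print(hand_in())"
```

```text
the job is handed in; nothing more can be done
None
```

The screen hangs released on the stand's pin. I gripped the grey screen from the white wash block by its strap, carried it over, and slid the slot's open side (+y) over the pin. I handed the job in at about 23.5 s, and `hand_in` gave no verdict.

- **Finding the pin:** the slot's blind end touched the pin at about 6 N, which puts the pin 8.3 mm to the -y side of the mark. The wrist camera had put it at about 9 mm, so the two agree. I backed off 12.5 mm and lowered the screen.
- **Seating:** the screen's weight went onto the pin with the seat point computed at 0.1599 m. I then opened the fingers and withdrew straight up.
- **Last checks:** in the wrist depth picture the strap's top is at about 0.2285 m, so the seat point is at about 0.161 m (pin height 0.160). The strap's edges are the same to about 1 mm from top to bottom, so it hangs plumb. It sits between the face and the head. The gripper was clear of everything.
- **Not measured:** I did not measure the tray, mortar and small sieve again after the job. The arm never went near them, and parts of all three are visible in the last pictures.

No check failed.

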